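# Pack the basket maker's fitted tray

## Robot

A 6-joint arm with a two-finger parallel gripper is mounted at the origin on the work surface. World frame = base frame: x ahead of the robot, y to its left, z up, the work surface at z = 0. Lengths are in m, angles in degrees, forces in N, time in s.
With the tool pointing down it reaches from about 0.35 to 0.875 m from the base axis. Payload 4.2 kg.
Tool frame: the origin (TCP) lies on the centre line of the jaws, within the pads' length; the fingertips stand 19 mm ahead of it and the grasp point (between the pads) is the TCP; z points along the fingers, y is the line along which they close (so a half turn about z gives the same grasp; the last joint's range is limited). The gripper opens to 87 mm and grips with 3 to 60 N. Pads are 19 mm wide; open, the fingers measure 117 mm over their backs; the gripper's body (75 mm by 190 mm) begins 51 mm behind the grasp point.
Start: joints at [84.947, 22.042, 0.453, 0, -68.411, -14.817], TCP at [0.212, 0.588, 0.242] pointing down, gripper open.
Joint ranges: [-179.83, 179.83], [-69.29, 118.12], [-61.27, 80.66], [-181.25, 117.63], [-171.15, -9.14], [-177.46, 177.46]. Speed limits (degrees/s): [159.86, 159.86, 180, 180, 180, 180].

## Interface

Orientations are given as a 3x3 rotation matrix whose columns are the frame's x, y, z axes.
In Python, from station import sense, capture, finish_job, search_frame, masks_of gives the robot as it stands.
- The arm moves only by the tool drive_tool, never from a script. Its argument "rows" is a list of rows, each a list of 7 numbers: the opening in per cent of the stroke, from 0 (shut) to 100 (fully open), then the shift along the world's x, y, z in mm, then the turn, a rotation vector about the world's x, y, z in rad. In form: [[fingers, dx, dy, dz, wx, wy, wz], ...]. A call has 1 to 5 rows; each row shifts and turns the commanded pose from where the row before left it; what a row does not reach is not made up. A row lasts 1/12 s, in which the tool goes at most 41.7 mm and 7.16 degrees, less where a joint would pass 70% of its speed; a pose out of reach is approached as far as the arm can. A call is refused whole if a number of a shift passes 41.7 or a number of a turn 0.125, either way. A call with a gripper value outside its range is refused whole. The fingers move at their own pace and stop on an object; the grip force is fixed at half the most. Time passes only in rows, so rows that do not move let the fingers close. It gives the time, the measured TCP pose, the force, the opening and the grip force at its end, in the units of the state.
- sense(): the state, without advancing time (a new reading comes with each control period).
- capture(name): name is "scene" or "top" or "wrist"; returns a dict with "frame" (400x640x3 uint8, red, green, blue), "z_map" (400x640 float32, m along the optical axis (not along the pixel's ray), 0 where there is no reading), "fx", "fy", "cx", "cy" (pixels), "R" (3x3) and "t" (3): a world point X has camera coordinates R X + t; the wrist camera has in their place "T_tool_cam" (4x4, takes a point from camera to tool coordinates, whose origin is the TCP and whose axes are the flange's). Camera axes: x right, y down, z forward; pixel columns grow to the right and rows downward; lengths in m; the calibration is good to about 2 mm. A picture is of the moment at which its call begins: read the wrist's pose just before it.
- finish_job(): hands the job in; it is judged then, once.
Trained networks look in a picture, given as the dict that the camera call returned (one of the last four; its "shot" number tells which), for a name from the list of things; names that differ only in an ending like _2 or _b are one class to them, and where a whole thing is asked for, a point or a joint stands for the part that bears it (a point fixed in the world has none). Each returns a list of dicts, best first, with "p" (0 to 1); they miss things now and then, are a little off and sometimes report something else, mostly with a low value. They report only what shows in the picture. A call takes as long as a camera call. They do not tell look-alikes from the thing itself.
- search_frame(label, picture): "xy" ([column, row] in pixels, amid what is visible of it).
- masks_of(label, picture): "region" (400x640 bool, what is visible of it) and "xy" ([column, row] in pixels, amid what is visible of it).
The state is a dict: "time_s": time; "joints": joint angles; "joint_velocities": joint speeds; "effort": joint torques, N m; "tcp_pos": TCP position; "ee_rot": TCP orientation; "wrist_force": force on the tool from outside, world axes, zero at the start; "moment": the same for the moment, N m; "gripper_width": opening from 0.0 (shut) to 1.0 (fully open); "gripper_force": force on a finger pad.
Only numpy, scipy, OpenCV 4.12 (cv2) and the standard library are available. Lean on these libraries where they do the work, as an engineer would, in place of code of your own. Each camera call takes 0.05 s, during which the arm holds its last target. There are 200 camera calls.

## Task

Pack the fitted tray for the craft fair: lift both baskets off their hooks on the rack and set each upright in the oblong recess of its size, and turn and press every tool that lies on the table (three or all four of shears, mallet, clamp and try square) fully home, flat on the floor of the recess cut to its outline. Do not let a basket fall over or knock over or shove aside the other things on the table.

Things in the scene. Friction and masses are not known exactly. Their poses are not given: they have to be found in the camera images.
- tray: Fixed tray 260 x 332 x 20 mm, black foam with grey-floored, flat recesses 10 mm deep (floors 10 mm above the table), cut to the outlines of the tools and basket bases, 2.5 mm wider all round. Origin: centre of the underside, z up. Tool recesses run along its x, in a row on its -x side: from -y clamp, square, mallet, shears; oblong basket recesses on its +x side: big at -y, small at +y.
- rack: Fixed wooden rack with two hooks. Origin: on the table midway between the hung baskets (at y = -70 and 70 mm). Each hook is an 8 mm rod along the rack's x, axis 173 mm up, from a cross bar at x = 65 mm to x = -27 mm, where its tip turns up to 19 mm above the axis. It is open to -x: lift a basket about 35 mm, then draw it 60 mm or more to -x.
- shears_mid (a point): Closed shears lying flat, 130 mm long, x to the blade tips, z up, 160 g. Black bows 54 mm wide, 18 mm high from -65 to -8 mm of mid-length; black pivot block 24 mm wide, 28 mm high up to +30 mm: grip here; then steel blades 12 mm high. Point: on the pivot block 12 mm to +x of mid-length, 14 mm above the underside. May be absent.
- mallet_mid (a point): Wooden mallet lying flat, 130 mm long, x to the head, z up, 220 g. Pale handle 90 mm long, 26 mm wide, 30 mm high; dark head 40 mm long, 70 mm wide, 40 mm high. Point: on the handle, 22 mm from the head, 3 mm to +x of mid-length, 15 mm above the underside. May be absent.
- clamp_mid (a point): Dark steel F-shaped bar clamp lying flat, z up, 300 g. Bar 130 mm long (x), 22 mm wide, 30 mm high; two jaws 26 mm high stick out 34 mm to +y, one (22 mm wide) at the +x end, one (24 mm wide) 13 mm from the -x end, 71 mm of free bar between. Point: middle of the free bar, 7 mm to +x of mid-length, 15 mm above the underside. May be absent.
- square_mid (a point): L-shaped try square lying flat, z up, 180 g. Wooden stock 110 mm long (x), 26 mm wide, 30 mm high; steel blade 30 mm wide, 14 mm high sticks out 38 mm to +y at the +x end. Point: on the stock, 8 mm to -x of its mid-length, 15 mm above the underside. May be absent.
- recess_shears (a point): Point on the floor of the recess for the shears, straight under shears_mid when the shears is home. x, y, z run as those of the seated shears.
- recess_mallet (a point): Point on the floor of the recess for the mallet, straight under mallet_mid when the mallet is home. x, y, z run as those of the seated mallet.
- recess_clamp (a point): Point on the floor of the recess for the clamp, straight under clamp_mid when the clamp is home. x, y, z run as those of the seated clamp.
- recess_square (a point): Point on the floor of the recess for the square, straight under square_mid when the square is home. x, y, z run as those of the seated square.
- basket_big_loop (a point): Point in the handle of the bigger basket (140 g, 143 mm tall), 115 mm above its underside. Stiff handle above 92 mm: two upright straps, 52 mm over their outsides along y, 12 mm wide in x, under an arch; the hook passes along x under the arch, 128 mm up. Grip across both straps. It hangs on either hook, underside 45 mm up, axes about as the rack's.
- basket_big_base (a point): Centre of the underside of the bigger basket: a board 90 mm (y) x 60 mm (x), 14 mm thick, body tapering to 60 x 40 mm at 92 mm. Axes as for its loop.
- recess_basket_big (a point): Centre of the floor of the oblong recess for the bigger basket; long side along y. Either way round fits.
- basket_small_loop (a point): Point in the handle of the smaller basket (140 g, 143 mm tall), 115 mm above its underside. Stiff handle above 92 mm: two upright straps, 52 mm over their outsides along y, 12 mm wide in x, under an arch; the hook passes along x under the arch, 128 mm up. Grip across both straps. It hangs on either hook, underside 45 mm up, axes about as the rack's.
- basket_small_base (a point): Centre of the underside of the smaller basket: a board 74 mm (y) x 50 mm (x), 14 mm thick, body tapering to 60 x 40 mm at 92 mm. Axes as for its loop.
- recess_basket_small (a point): Centre of the floor of the oblong recess for the smaller basket; long side along y. Either way round fits.
- glue: Bystander: white glue bottle, 56 mm across, 130 mm tall. Origin under its centre.
- mug: Bystander: white mug, 80 mm across, 90 mm tall. Origin under its centre.
- tape: Bystander: flat brown roll of tape, 90 mm across, 24 mm high. Origin under its centre.
- shaker: Bystander: round finished woven shaker standing on its base, 80 mm across, 115 mm tall. Origin under its centre.
- seedbowl: Bystander: terracotta bowl, 110 mm across, 45 mm high. Origin under its centre.
- marker: Bystander: black marker pen lying down, 115 mm long. Origin under its centre.
There are look-alikes about, which are no part of the job. What is shaped like the part that bears square_mid but yellow is not meant.

How it is judged:
By the outcome, as a careful person would: the job done as asked, in the order asked, and still so for the second after the job is handed in, with the robot touching nothing.
Of shears, mallet, clamp, square only 3 to 4 are there at a start; the rules pass over those that are not, and their reading is None.
At some moment in a run one of shears, mallet, clamp, square may be knocked a few centimetres aside while the robot is not near it.
It also fails if it takes over 210 s, if anything falls off the work surface, if the arm or the gripper's body presses on something with over 40 N, if the wrist force passes 120 N, or if a joint passes its speed limit or range.

## Working session

There is one attempt and no reset: what is moved stays moved. The work goes in short steps, Python scripts to look and compute and a tool call to move; the robot and the scene stay as the last step left them, time stands still between calls to the robot, and variables do not carry over. Pictures are saved under pics/ and viewed, at most 14 in all, crops included, and the job is handed in when it is done.

Besides the shell and the picture viewer there is one more tool, called after "Request:" as a command line: name --pt "numbers of a row" for each row, then --argument value for the rest. drive_tool: Moves the arm, as the interface text tells. Its arguments: {"type":"object","properties":{"rows":{"type":"array"}},"required":["rows"]}

```bash
mkdir -p pics; ls
cat > h.py <<'E'
import numpy as np, cv2
from station import sense, capture, finish_job, search_frame, masks_of
def cloud(p):
    z=p["z_map"].astype(float); v,u=np.mgrid[:400,:640]
    c=np.stack([(u-p["cx"])/p["fx"]*z,(v-p["cy"])/p["fy"]*z,z],-1)
    if "R" in p: w=(c-np.array(p["t"]))@np.array(p["R"])
    else:
        T=np.array(p["T_tool_cam"]); s=p["s"]
        w=(c@T[:3,:3].T+T[:3,3])@np.array(s["ee_rot"]).T+np.array(s["tcp_pos"])
    w[z<=0]=np.nan
    return w
def shot(n):
    s=sense(); p=capture(n); p["s"]=s; return p
def save(p,name): cv2.imwrite("pics/"+name,cv2.cvtColor(p["frame"],cv2.COLOR_RGB2BGR))
E
cat > a.py <<'E'
from h import *
for n in ("top","scene"):
    p=shot(n); save(p,n+"0.png"); w=cloud(p); np.savez(n+"0.npz",w=w,f=p["frame"])
    for l in ["tray","rack","shears_mid","mallet_mid","clamp_mid","square_mid","basket_big_base","basket_small_base","glue","mug","tape","shaker","seedbowl","marker"]:
        for d in masks_of(l,p)[:2]:
            m=d["region"]; q=w[m]; q=q[~np.isnan(q[:,0])]
            print(n,l,round(d["p"],2),np.round(d["xy"]),m.sum(),np.round(np.median(q,0),3) if len(q) else "",np.round(np.percentile(q,[2,98],axis=0),3).tolist() if len(q) else "")
s=sense(); print(s["time_s"],s["ee_rot"])
E
python3 a.py
```

```text
pics
top tray 0.69 [352. 196.] 8228 [ 0.559 -0.048  0.017] [[0.436, -0.208, 0.005], [0.685, 0.111, 0.026]]
top tray 0.69 [348. 126.] 441 [ 0.773 -0.045  0.068] [[0.749, -0.082, 0.015], [0.807, -0.014, 0.116]]
top rack 0.79 [445. 197.] 2031 [ 0.545 -0.366  0.02 ] [[0.481, -0.479, 0.011], [0.626, -0.247, 0.184]]
top rack 0.27 [348. 198.] 8308 [ 0.559 -0.048  0.017] [[0.435, -0.208, 0.004], [0.685, 0.112, 0.026]]
top shears_mid 0.86 [218. 199.] 390 [0.558 0.37  0.015] [[0.52, 0.345, -0.001], [0.634, 0.391, 0.034]]
top shears_mid 0.71 [351. 197.] 8312 [ 0.559 -0.049  0.017] [[0.434, -0.208, 0.004], [0.685, 0.111, 0.026]]
top mallet_mid 0.4 [347. 196.] 8312 [ 0.559 -0.048  0.017] [[0.434, -0.208, 0.004], [0.686, 0.111, 0.026]]
top mallet_mid 0.17 [414. 248.] 234 [ 0.387 -0.264  0.015] [[0.373, -0.318, -0.004], [0.403, -0.21, 0.024]]
top clamp_mid 0.81 [255. 246.] 599 [0.408 0.261 0.027] [[0.351, 0.231, -0.002], [0.479, 0.301, 0.036]]
top square_mid 0.95 [213. 236.] 472 [0.436 0.383 0.028] [[0.369, 0.367, -0.0], [0.478, 0.429, 0.036]]
top square_mid 0.86 [170. 163.] 507 [0.693 0.519 0.026]
[... 2538 characters left out ...]
1, 0.007], [0.501, -0.381, 0.183]]
scene mug 0.79 [407. 179.] 706 [0.299 0.359 0.055] [[0.231, 0.317, -0.001], [0.318, 0.409, 0.091]]
scene tape 0.55 [378. 271.] 318 [0.701 0.283 0.022] [[0.677, 0.244, 0.0], [0.752, 0.327, 0.029]]
scene shaker 0.66 [266. 277.] 645 [ 0.811 -0.046  0.055] [[0.768, -0.091, 0.0], [0.83, -0.015, 0.116]]
scene shaker 0.55 [408. 245.] 317 [0.576 0.368 0.013] [[0.516, 0.343, -0.005], [0.643, 0.389, 0.032]]
scene marker 0.48 [236. 186.] 138 [ 0.397 -0.255  0.014] [[0.374, -0.315, -0.002], [0.411, -0.211, 0.022]]
1.5 [[ 9.40470688e-01 -3.39874807e-01 -1.31396589e-05]
 [-3.39874807e-01 -9.40470688e-01 -2.62838011e-05]
 [-3.42426222e-06  2.91849835e-05 -1.00000000e+00]]
```

```bash
python3 -c "
import cv2
a=cv2.imread('pics/top0.png')[90:320,140:500]; cv2.imwrite('pics/top0c.png',cv2.resize(a,None,fx=2.2,fy=2.2,interpolation=cv2.INTER_CUBIC))"
```

```text
(no output)
```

View pics/top0c.png

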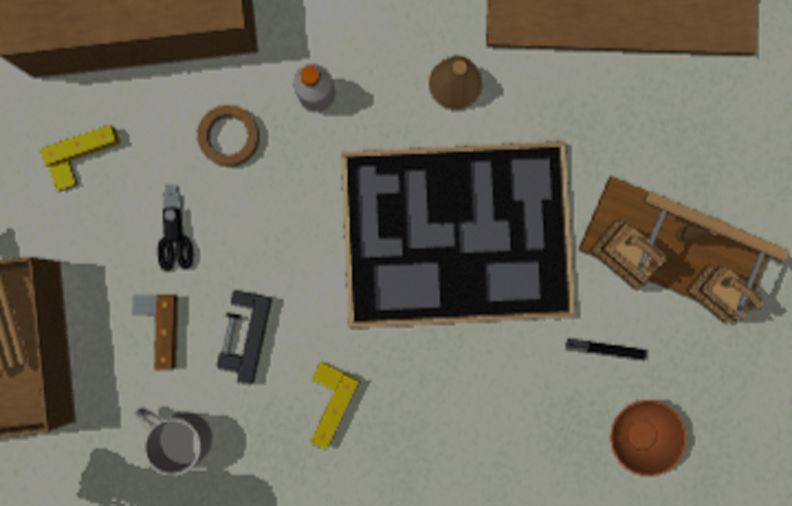

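The top view shows shears (170,228), the wooden square (163,330) and the clamp (245,337). The mallet is absent, and two yellow squares are decoys. In the tray, tool recesses are at the far side and baskets at the near side. The rack is at the right with both baskets.

```bash
cat > b.py <<'E'
from h import *
p=shot("wrist"); print(np.round(p["T_tool_cam"],3).tolist(),p["fx"],p["cx"],p["cy"])
p=shot("top"); w=cloud(p)
print(np.round(p["R"],2).tolist(),p["fx"])
for l in ["tray","rack"]:
    m=masks_of(l,p)[0]["region"]; q=w[m]; q=q[~np.isnan(q[:,0])]
    if l=="rack": q=q[(q[:,2]<.03)]
    print(l,cv2.minAreaRect((q[:,:2]*1000).astype(np.float32)))
z=w[...,2]
# all high points (>0.165) near rack: loops and crossbar
k=(z>.165)&(w[...,1]<-.2)&(w[...,1]>-.55)&(w[...,0]<.72)
q=w[k]; print(len(q)); 
for l in ["basket_big_loop","basket_small_loop","basket_big_base","basket_small_base","recess_clamp","recess_square","recess_shears","recess_basket_big","recess_basket_small","clamp_mid","square_mid","shears_mid"]:
    for d in search_frame(l,p)[:2]:
        u,v=np.round(d["xy"]).astype(int); print(l,round(d["p"],2),(u,v),np.round(w[v,u],3))
E
python3 b.py
```

```text
[[0.001, -0.964, -0.265, 0.073], [1.0, 0.0, 0.001, 0.001], [-0.001, -0.265, 0.964, -0.143], [0.0, 0.0, 0.0, 1.0]] 338.5464042257107 321.6765556733851 192.67757291706022
[[-0.02, -1.0, -0.0], [-1.0, 0.02, -0.05], [0.05, 0.0, -1.0]] 459.6026828470492
tray ((562.307373046875, -50.82490539550781), (270.58599853515625, 339.9736633300781), 1.7867331504821777)
rack ((534.9918823242188, -382.3424377441406), (284.7923889160156, 129.39019775390625), 65.52822875976562)
823
basket_big_loop 0.71 (np.int64(424), np.int64(206)) [ 0.519 -0.267  0.138]
basket_big_loop 0.42 (np.int64(348), np.int64(129)) [ 0.766 -0.049  0.084]
basket_small_loop 0.66 (np.int64(468), np.int64(224)) [ 0.463 -0.398  0.133]
basket_big_base 0.88 (np.int64(423), np.int64(205)) [ 0.522 -0.266  0.131]
basket_small_base 0.61 (np.int64(465), np.int64(223)) [ 0.467 -0.387  0.137]
recess_clamp 0.8 (np.int64(348), np.int64(197)) [ 0.558 -0.049  0.022]
recess_square 0.81 (np.int64(346), np.int64(196)) [ 0.562 -0.044  0.009]
recess_square 0.31 (np.int64(346), np.int64(126)) [ 0.772 -0.043  0.098]
recess_shears 0.77 (np.int64(347), np.int64(196)) [ 0.561 -0.046  0.02 ]
recess_basket_big 0.6 (np.int64(348), np.int64(197)) [ 0.558 -0.049  0.022]
recess_basket_small 0.96 (np.int64(349), np.int64(195)) [ 0.565 -0.053  0.01 ]
clamp_mid 0.63 (np.int64(349), np.int64(201)) [ 0.545 -0.053  0.01 ]
clamp_mid 0.59 (np.int64(254), np.int64(244)) [0.412 0.255 0.03 ]
square_mid 0.92 (np.int64(211), np.int64(234)) [0.446 0.391 0.034]
square_mid 0.88 (np.int64(290), np.int64(270)) [0.325 0.142 0.002]
shears_mid 0.87 (np.int64(218), np.int64(203)) [0.546 0.374 0.008]
```

Request:
drive_tool --pt "100 0 0 40 0 0 0" --pt "100 0 0 40 0 0 0" --pt "100 30 -30 30 0 0 0" --pt "100 30 -30 20 0 0 0" --pt "100 30 -40 10 0 0 0"

```text
time_s: 2.72
tcp_pos: [0.2886, 0.5051, 0.3746]
ee_rot: [[0.941, -0.338, 0.002], [-0.338, -0.941, 0.005], [0.001, -0.005, -1.0]]
wrist_force: [1.1, 1.0, 0.0]
gripper_width: 0.997
gripper_force: 0.0
```

Request:
drive_tool --pt "100 21 -36 0 0 0 0" --pt "100 21 -36 0 0 0 0" --pt "100 21 -36 0 0 0 0" --pt "100 21 -36 0 0 0 0" --pt "100 21 -36 0 0 0 0"

```text
time_s: 3.13
tcp_pos: [0.3931, 0.3225, 0.372]
ee_rot: [[0.941, -0.339, 0.001], [-0.339, -0.941, 0.001], [0.0, -0.001, -1.0]]
wrist_force: [0.9, -0.4, -0.1]
gripper_width: 1.003
gripper_force: 0.0
```

Request:
drive_tool --pt "100 21 -36 0 0 0 0" --pt "100 21 -36 0 0 0 0" --pt "100 21 -36 0 0 0 0" --pt "100 21 -36 -10 0 0 0" --pt "100 21 -36 -10 0 0 0"

```text
time_s: 3.55
tcp_pos: [0.4972, 0.1446, 0.3529]
ee_rot: [[0.941, -0.34, 0.002], [-0.34, -0.941, 0.001], [0.002, -0.002, -1.0]]
wrist_force: [0.7, 0.4, -0.5]
gripper_width: 1.001
gripper_force: 0.0
```

Request:
drive_tool --pt "100 21 -36 -20 0 0 0" --pt "100 21 -36 -20 0 0 0" --pt "100 21 -36 -20 0 0 0" --pt "100 15 -36 -20 0 0 0" --pt "100 0 0 0 0 0 0"

```text
time_s: 3.97
tcp_pos: [0.5669, 0.0099, 0.274]
ee_rot: [[0.938, -0.346, -0.009], [-0.346, -0.938, -0.002], [-0.007, 0.005, -1.0]]
wrist_force: [-0.4, 0.3, -1.1]
gripper_width: 0.998
gripper_force: 0.0
```

```bash
cat > c.py <<'E'
from h import *
import sys
p=shot("wrist"); save(p,sys.argv[1]+".png"); w=cloud(p); np.savez(sys.argv[1]+".npz",w=w,f=p["frame"])
print(np.round(p["s"]["tcp_pos"],4),np.round(p["s"]["joints"],1))
E
python3 c.py tray1
```

```text
[0.5669 0.0099 0.274 ] [ 17.4  15.4  -4.5  -0.  -70.6  52.4]
```

View pics/tray1.png

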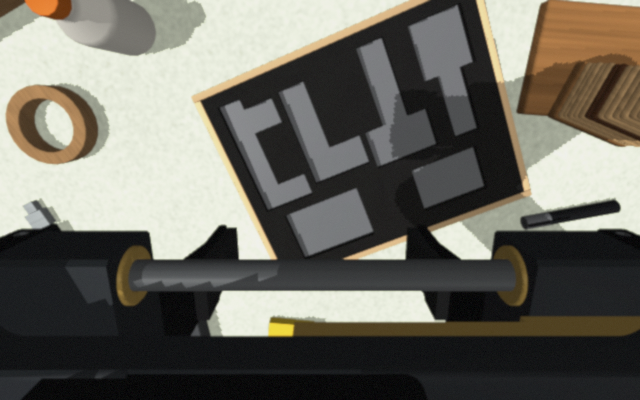

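The tray shows fully: recess order left to right is clamp (260,150), square (325,130), mallet (400,110), shears (450,60). The basket recesses are big (330,220) and small (450,180). I'll centre a little more, then measure.

Request:
drive_tool --pt "100 -10 -25 5 0 0 0" --pt "100 -10 -25 5 0 0 0.1" --pt "100 0 0 0 0 0 0.1" --pt "100 0 0 0 0 0 0.1" --pt "100 0 0 0 0 0 0"

```text
time_s: 4.43
tcp_pos: [0.5474, -0.0347, 0.2902]
ee_rot: [[0.999, -0.045, 0.002], [-0.045, -0.999, 0.0], [0.002, -0.001, -1.0]]
wrist_force: [0.3, 0.0, 0.3]
gripper_width: 0.998
gripper_force: 0.0
```

```bash
cat >> h.py <<'E'
def plane(p,zp):
    """world xy of every pixel on plane z=zp"""
    v,u=np.mgrid[:400,:640]; d=np.stack([(u-p["cx"])/p["fx"],(v-p["cy"])/p["fy"],np.ones((400,640))],-1)
    if "R" in p: R=np.array(p["R"]).T; o=-R@np.array(p["t"])
    else:
        T=np.array(p["T_tool_cam"]); E=np.array(p["s"]["ee_rot"]); R=E@T[:3,:3]; o=E@T[:3,3]+np.array(p["s"]["tcp_pos"])
    d=d@R.T; k=(zp-o[2])/d[...,2]
    return (o+d*k[...,None])[...,:2]
def box(q,yaw):
    """bbox of q in frame at yaw(deg): centre world, size"""
    a=np.radians(yaw); M=np.array([[np.cos(a),-np.sin(a)],[np.sin(a),np.cos(a)]])
    r=q@M; lo,hi=np.percentile(r,[.3,99.7],axis=0); return M@((lo+hi)/2),hi-lo
E
cat > d.py <<'E'
from h import *
import sys
p=shot("wrist"); save(p,sys.argv[1]+".png"); w=cloud(p); np.savez(sys.argv[1]+".npz",w=w,f=p["frame"])
print(np.round(p["s"]["tcp_pos"],4),np.round(p["s"]["ee_rot"],3).tolist())
f=p["frame"].astype(int); P=plane(p,.010)
hsv=cv2.cvtColor(p["frame"],cv2.COLOR_RGB2HSV)
inside=(abs(P[...,0]-.562)<.145)&(abs(P[...,1]+.05)<.18)
m=inside&(f.max(-1)>55)&(f.max(-1)-f.min(-1)<30)&(f.max(-1)<150)&(abs(w[...,2]-.010)<.009)
m=cv2.morphologyEx(m.astype(np.uint8),cv2.MORPH_OPEN,np.ones((3,3),np.uint8))
n,lab,st,ce=cv2.connectedComponentsWithStats(m)
yaws=[]
for i in range(1,n):
    if st[i,4]<600: continue
    q=P[lab==i]; z=w[...,2][lab==i]
    r=cv2.minAreaRect((q*1000).astype(np.float32))
    b,s=box(q,1.8-0)
    print(st[i],np.round(ce[i]),"z",np.nanmedian(z).round(4),"rect",np.round(r[0],1),np.round(r[1],1),round(r[2],2),"box",np.round(b*1000,1),np.round(s*1000,1))
cv2.imwrite("pics/m.png",m*255)
E
python3 d.py tray2
```

```text
[ 0.5474 -0.0347  0.2902] [[0.999, -0.045, 0.002], [-0.045, -0.999, 0.0], [0.002, -0.001, -1.0]]
[ 400   45   49  118 4013] [424.  93.] z 0.0103 rect [ 607.  -162.8] [135.4  57.7] 1.95 box [ 607.3 -162.7] [134.1  57.2]
[ 334   51   62  118 4213] [363. 120.] z 0.0102 rect [604.3 -88.6] [136.6  75.9] 1.95 box [604.  -88.7] [135.4  74.6]
[ 205   64   63  113 3523] [232. 120.] z 0.0101 rect [599.2  65.8] [136.5  58.9] 1.89 box [599.   65.8] [135.3  58.5]
[ 265   67   65   99 3234] [290. 125.] z 0.0102 rect [601.5  -9.2] [116.2  69. ] 1.96 box [601.4  -9.1] [115.3  68.5]
[ 366  178   61   43 2302] [396. 199.] z 0.0103 rect [ 491.  -130.4] [53.7 77.9] 1.68 box [ 491.3 -130. ] [52.8 76.6]
[ 238  182   76   51 3298] [276. 207.] z 0.0102 rect [486.1  26.4] [63.9 94.2] 1.82 box [486.1  26.3] [63.4 93.5]
```

Request:
drive_tool --pt "100 -10 -28 2 0 0 -0.0925" --pt "100 -10 -35 2 0 0 -0.0925" --pt "100 -14 -35 2 0 0 -0.0925" --pt "100 -14 -35 2 0 0 -0.0925" --pt "100 -14 -35 2 0 0 0"

```text
time_s: 4.9
tcp_pos: [0.4851, -0.2036, 0.2996]
ee_rot: [[0.913, -0.408, 0.001], [-0.408, -0.913, -0.0], [0.001, -0.0, -1.0]]
wrist_force: [0.1, -0.6, -0.2]
gripper_width: 0.999
gripper_force: 0.0
```

Request:
drive_tool --pt "100 -14 -35 2 0 0 0" --pt "100 -14 -35 2 0 0 0" --pt "100 -17 -35 2 0 0 0" --pt "100 0 0 0 0 0 0" --pt "100 0 0 0 0 0 0"

```text
time_s: 5.32
tcp_pos: [0.44, -0.3091, 0.3053]
ee_rot: [[0.912, -0.409, 0.001], [-0.409, -0.912, -0.0], [0.001, -0.0, -1.0]]
wrist_force: [-0.1, -0.7, 0.5]
gripper_width: 0.998
gripper_force: 0.0
```

```bash
python3 c.py rack1
python3 - <<'E'
import numpy as np
w=np.load('rack1.npz')['w']; a=np.radians(-23.6); ex=np.array([np.cos(a),np.sin(a)]);ey=np.array([-ex[1],ex[0]])
c=np.array([.495,-.333]); q=w[...,:2]-c; X=q@ex; Y=q@ey; Z=w[...,2]
for s in(-1,1):
    for lo,hi in((.182,.196),(.15,.165),(.05,.062)):
        k=(Z>lo)&(Z<hi)&(abs(Y-s*.07)<.06)&(abs(X)<.05)
        if k.sum()>5: print(s,lo,k.sum(),"X",np.percentile(X[k],[2,50,98]).round(4),"Y",np.percentile(Y[k],[2,50,98]).round(4),"Z",np.median(Z[k]).round(4))
E
```

```text
[ 0.44   -0.3091  0.3053] [-17.8  11.2  -5.6  -0.  -73.1  83.6]
-1 0.182 509 X [-0.0194  0.0083  0.0151] Y [-0.0983 -0.0857 -0.0757] Z 0.1855
-1 0.15 82 X [-0.0031  0.0139  0.0226] Y [-0.1076 -0.0632 -0.0609] Z 0.1578
-1 0.05 206 X [-0.0231  0.0054  0.0427] Y [-0.1097 -0.0564 -0.0461] Z 0.0576
1 0.182 496 X [-0.0176  0.0098  0.0171] Y [0.042  0.0521 0.0635] Z 0.1856
1 0.15 46 X [-0.0009  0.0091  0.0245] Y [0.0264 0.029  0.073 ] Z 0.1571
1 0.05 124 X [-0.029   0.0322  0.0471] Y [0.0101 0.0219 0.0673] Z 0.0575
```

View pics/rack1.png

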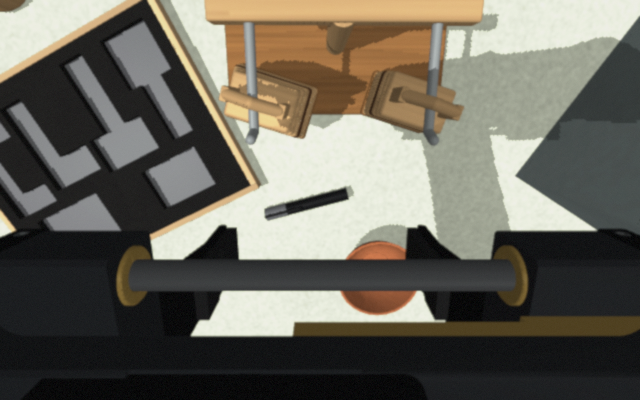

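The view shows the left basket (268,100) and right basket (410,98) on the hooks, each yawed relative to the rack; the hook tips are at (252,135) and (432,137).

```bash
python3 - <<'E'
import numpy as np,cv2
d=np.load('rack1.npz');w=d['w'];f=d['f'].astype(int);Z=w[...,2]
wood=(f[...,0]-f[...,2]>35)
for name,u0,u1 in(("L",205,325),("R",360,470)):
    R=np.zeros(Z.shape,bool);R[55:150,u0:u1]=1
    k=R&wood&(Z>.178)&(Z<.195)
    q=w[k][:,:2]*1000; r=cv2.minAreaRect(q.astype(np.float32)); 
    vx=cv2.fitLine(q.astype(np.float32),cv2.DIST_HUBER,0,.01,.01).ravel()
    print(name,"arch",k.sum(),np.round(q.mean(0),1),np.round(r[0],1),np.round(r[1],1),round(r[2],1),"line ang",np.degrees(np.arctan2(vx[1],vx[0])).round(1))
    for lo,hi in((.04,.066),(.125,.142),(.145,.175)):
        k=R&wood&(Z>lo)&(Z<hi); 
        if k.sum()>5:
            q=w[k][:,:2]*1000; r=cv2.minAreaRect(q.astype(np.float32)); print("  ",lo,k.sum(),np.round(r[0],1),np.round(r[1],1),round(r[2],1))
# hook line
k=(f.max(-1)-f.min(-1)<25)&(Z>.165)&(Z<.185); k[:25]=0;k[125:]=0
for a,b in((235,262),(425,448)):
    kk=k.copy();kk[:,:a]=0;kk[:,b:]=0;q=w[kk][:,:2]*1000;v=cv2.fitLine(q.astype(np.float32),cv2.DIST_HUBER,0,.01,.01).ravel();print("hook",kk.sum(),np.degrees(np.arctan2(v[1],v[0])).round(1),v[2:].round(1))
E
python3 -c "
import cv2
a=cv2.imread('pics/rack1.png')[15:155,195:485]; cv2.imwrite('pics/rack1c.png',cv2.resize(a,None,fx=2.7,fy=2.7,interpolation=cv2.INTER_CUBIC))"
```

```text
L arch 625 [ 526.4 -290. ] [ 526.7 -289.5] [43.9  9.9] 48.3 line ang 48.4
   0.04 220 [ 532.7 -312.7] [103.3  49.5] 14.0
   0.125 1985 [ 526.6 -290.2] [64.6 43.2] 48.3
   0.145 182 [ 527.2 -290.7] [50.3 36.4] 20.0
R arch 616 [ 469.9 -415.5] [ 468.6 -417.2] [43.4  9.8] 48.1 line ang 47.9
   0.04 223 [ 467.  -396.3] [81.9 40.6] 11.3
   0.125 1886 [ 469.4 -416.5] [61.2 40.2] 49.1
   0.145 224 [ 471.2 -420.4] [51.4 39.8] 24.3
hook 847 -24.4 [ 548.3 -300. ]
hook 883 -24.3 [ 491.6 -426. ]
```

View pics/rack1c.png

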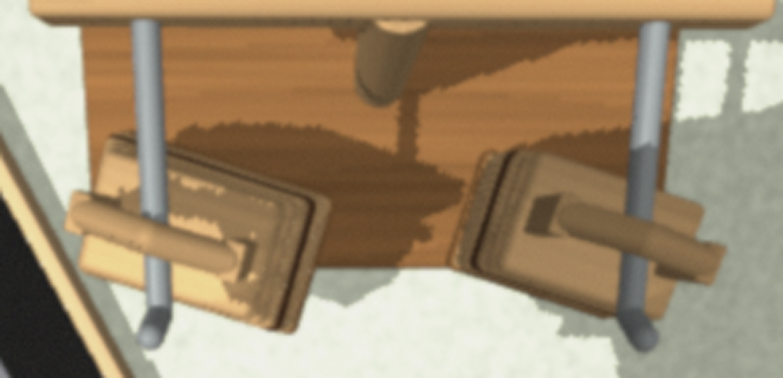

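Request:
drive_tool --pt "100 28 6 0 0 0 -0.1" --pt "100 28 6 0 0 0 -0.1" --pt "100 30 7 0 0 0 -0.105" --pt "100 0 0 0 0 0 0" --pt "100 0 0 -30 0 0 0"

```text
time_s: 5.78
tcp_pos: [0.5316, -0.2882, 0.2801]
ee_rot: [[0.754, -0.657, 0.011], [-0.657, -0.754, -0.005], [0.012, -0.003, -1.0]]
wrist_force: [1.1, 0.0, 1.4]
gripper_width: 1.002
gripper_force: 0.0
```

Request:
drive_tool --pt "100 0 0 -30 0 0 0" --pt "100 0 0 -20 0 0 0" --pt "100 0 0 -10 0 0 0" --pt "100 0 0 0 0 0 0" --pt "100 0 0 0 0 0 0"

```text
time_s: 6.2
tcp_pos: [0.5273, -0.2885, 0.2157]
ee_rot: [[0.752, -0.659, 0.0], [-0.659, -0.752, -0.001], [0.001, 0.0, -1.0]]
wrist_force: [-0.0, -0.3, -0.1]
gripper_width: 0.998
gripper_force: 0.0
```

Request:
drive_tool --pt "100 -0.7 -1.7 -20 0 0 -0.008" --pt "100 0 0 -20 0 0 0" --pt "100 0 0 -15.7 0 0 0" --pt "100 0 0 0 0 0 0" --pt "100 0 0 0 0 0 0"

```text
time_s: 6.62
tcp_pos: [0.5266, -0.291, 0.1607]
ee_rot: [[0.746, -0.666, 0.002], [-0.666, -0.746, -0.001], [0.002, -0.0, -1.0]]
wrist_force: [-0.3, 0.6, 0.5]
gripper_width: 1.001
gripper_force: 0.0
```

Request:
drive_tool --pt "45 0 0 0 0 0 0" --pt "45 0 0 0 0 0 0" --pt "45 0 0 0 0 0 0" --pt "45 0 0 0 0 0 0" --pt "45 0 0 0 0 0 0"

```text
time_s: 7.03
tcp_pos: [0.526, -0.2909, 0.1599]
ee_rot: [[0.745, -0.667, 0.001], [-0.667, -0.745, -0.0], [0.001, -0.0, -1.0]]
wrist_force: [-0.3, 1.7, 0.6]
gripper_width: 0.709
gripper_force: 0.0
```

Request:
drive_tool --pt "20 0 0 0 0 0 0" --pt "20 0 0 0 0 0 0" --pt "20 0 0 0 0 0 0" --pt "20 0 0 0 0 0 0" --pt "20 0 0 0 0 0 0"

```text
time_s: 7.45
tcp_pos: [0.5261, -0.2907, 0.1595]
ee_rot: [[0.745, -0.667, 0.001], [-0.667, -0.745, -0.0], [0.0, -0.0, -1.0]]
wrist_force: [0.7, 2.1, 2.5]
gripper_width: 0.596
gripper_force: 29.8
```

Request:
drive_tool --pt "20 0 0 8 0 0 0" --pt "20 0 0 8 0 0 0" --pt "20 0 0 8 0 0 0" --pt "20 0 0 0 0 0 0" --pt "20 0 0 0 0 0 0"

```text
time_s: 7.87
tcp_pos: [0.526, -0.291, 0.1842]
ee_rot: [[0.745, -0.667, 0.002], [-0.667, -0.745, -0.0], [0.001, -0.001, -1.0]]
wrist_force: [0.1, 0.1, -0.5]
gripper_width: 0.597
gripper_force: 29.8
```

Request:
drive_tool --pt "20 -14 6.3 0 0 0 0" --pt "20 -14 6.3 0 0 0 0" --pt "20 -14 6.3 0 0 0 0" --pt "20 -16 7.2 0 0 0 0" --pt "20 -18 8 0 0 0 0"

```text
time_s: 8.28
tcp_pos: [0.449, -0.2564, 0.1828]
ee_rot: [[0.745, -0.667, -0.001], [-0.667, -0.745, 0.0], [-0.001, 0.0, -1.0]]
wrist_force: [0.1, 0.8, -0.3]
gripper_width: 0.597
gripper_force: 29.8
```

Request:
drive_tool --pt "20 -8 4 5 0 0 0" --pt "20 0 0 20 0 0 0.1" --pt "20 0 10 20 0 0 0.1" --pt "20 0 0 0 0 0 0.1" --pt "20 0 0 0 0 0 0.1"

```text
time_s: 8.7
tcp_pos: [0.4428, -0.2427, 0.2304]
ee_rot: [[0.948, -0.318, 0.004], [-0.318, -0.948, -0.001], [0.004, -0.0, -1.0]]
wrist_force: [-0.4, -0.1, -1.5]
gripper_width: 0.595
gripper_force: 29.8
```

Request:
drive_tool --pt "20 6 35 0 0 0 0.1" --pt "20 6 37 0 0 0 0.1" --pt "20 6 38 0 0 0 0.1" --pt "20 6 38 0 0 0 0.056" --pt "20 6 38 0 0 0 0"

```text
time_s: 9.12
tcp_pos: [0.472, -0.0551, 0.2289]
ee_rot: [[1.0, 0.028, 0.001], [0.028, -1.0, 0.0], [0.001, 0.0, -1.0]]
wrist_force: [0.4, 0.3, -2.5]
gripper_width: 0.594
gripper_force: 29.8
```

Request:
drive_tool --pt "20 7 38 0 0 0 0" --pt "20 7 38 0 0 0 0" --pt "20 0 6 0 0 0 0" --pt "20 0 0 -30 0 0 0" --pt "20 0 0 0 0 0 0"

```text
time_s: 9.53
tcp_pos: [0.483, 0.0257, 0.1946]
ee_rot: [[1.0, 0.027, -0.009], [0.027, -1.0, -0.001], [-0.009, 0.001, -1.0]]
wrist_force: [-1.2, -0.1, -3.6]
gripper_width: 0.596
gripper_force: 29.8
```

Request:
drive_tool --pt "20 0 0 0 0 0 0"

```text
time_s: 9.62
tcp_pos: [0.4848, 0.0249, 0.1974]
ee_rot: [[1.0, 0.026, -0.004], [0.026, -1.0, -0.002], [-0.004, 0.002, -1.0]]
wrist_force: [0.7, -0.4, -0.1]
gripper_width: 0.592
gripper_force: 29.8
```

```bash
python3 c.py big1; python3 -c "
import numpy as np
from h import *
p=capture('wrist');w=cloud(dict(p,s=sense()));
for v in range(200,400,25): print(v,np.round(w[v,200:460:20,2],3))"
```

```text
[0.4848 0.0249 0.1974] [ 22.2  10.9 -22.3   0.  -57.1  69.3]
200 [0.    0.001 0.021 0.021 0.163 0.164 0.165 0.165 0.165 0.165 0.023 0.022
 0.017]
225 [0.    0.001 0.021 0.181 0.177 0.177 0.177 0.178 0.179 0.165 0.02  0.021
 0.021]
250 [0.265 0.001 0.212 0.208 0.194 0.177 0.177 0.179 0.178 0.205 0.212 0.001
 0.264]
275 [0.268 0.267 0.267 0.268 0.267 0.268 0.268 0.268 0.268 0.267 0.268 0.267
 0.268]
300 [0.27  0.252 0.23  0.216 0.001 0.223 0.229 0.224 0.001 0.001 0.229 0.25
 0.268]
325 [0.27  0.277 0.278 0.277 0.277 0.278 0.278 0.279 0.277 0.278 0.277 0.277
 0.278]
350 [0.288 0.288 0.288 0.287 0.288 0.288 0.288 0.287 0.287 0.288 0.288 0.287
 0.288]
375 [0.292 0.293 0.295 0.294 0.294 0.294 0.294 0.293 0.294 0.294 0.294 0.294
 0.294]
```

View pics/big1.png

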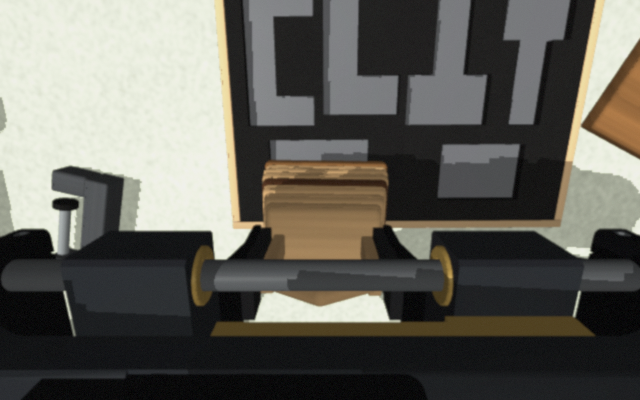

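The basket is in hand with its front board edge at row 162, spanning columns 263–387. I'll check its tilt and offset in the tool frame.

```bash
cat > hand.py <<'E'
from h import *
import sys
# basket in hand: report points relative to expected basket frame (origin under TCP by .115)
p=shot("wrist"); w=cloud(p); s=p["s"]; E=np.array(s["ee_rot"]); q=(w-np.array(s["tcp_pos"]))@E  # tool coords
X,Y,H=q[...,0],q[...,1],.115-q[...,2]
f=p["frame"].astype(int); wood=(f[...,0]-f[...,2]>25)&(X>-.02)&(X<.08)&(abs(Y)<.07)&(H<.12)&(H>-.02)
wood[:120]=0; wood[255:]=0
for lo in np.arange(-.01,.1,.01):
    k=wood&(H>=lo)&(H<lo+.01)
    if k.sum()>20: print("H %.3f"%(lo+.005),k.sum(),"X",np.percentile(X[k],[2,50,98]).round(4),"Y",np.percentile(Y[k],[1,99]).round(4))
for v in range(155,250,6):
    print(v,np.round([X[v,325],H[v,325]],4),end=" ")
E
python3 hand.py
```

```text
H 0.005 82 X [0.0279 0.0284 0.0289] Y [-0.0388  0.046 ]
H 0.015 681 X [0.0253 0.0272 0.0288] Y [-0.0398  0.0475]
H 0.025 306 X [0.0253 0.0261 0.0269] Y [-0.0374  0.0449]
H 0.035 609 X [0.0242 0.0254 0.0267] Y [-0.0374  0.0448]
H 0.045 695 X [0.0214 0.0244 0.0257] Y [-0.037   0.0437]
H 0.055 745 X [0.0051 0.0232 0.0244] Y [-0.0362  0.0414]
H 0.065 1007 X [0.0051 0.0219 0.0229] Y [-0.0336  0.0384]
H 0.075 798 X [0.0085 0.0203 0.0212] Y [-0.0312  0.0371]
H 0.085 1031 X [0.0092 0.0185 0.0203] Y [-0.0294  0.0347]
H 0.095 4710 X [-0.0062  0.0082  0.0183] Y [-0.0268  0.03  ]
155 [ 0.0197 -0.0744] 161 [0.0284 0.0087] 167 [0.0258 0.0188] 173 [0.0252 0.0366] 179 [0.0237 0.0479] 185 [0.0222 0.0575] 191 [0.0213 0.0683] 197 [0.0209 0.0794] 203 [0.019  0.0845] 209 [0.0179 0.0914] 215 [0.0154 0.0937] 221 [0.0122 0.0939] 227 [0.0088 0.0936] 233 [0.0057 0.0942] 239 [0.0015 0.0923] 245 [-0.0014  0.0935]
```

Request:
drive_tool --pt "20 2 0 -24 0 0 0" --pt "20 0 0 -24 0 0 0" --pt "20 0 0 0 0 0 0" --pt "20 0 0 0 0 0 0"

```text
time_s: 10.1
tcp_pos: [0.4877, 0.0246, 0.1506]
ee_rot: [[1.0, 0.026, -0.001], [0.026, -1.0, -0.001], [-0.001, 0.001, -1.0]]
wrist_force: [1.0, -0.1, -0.6]
gripper_width: 0.596
gripper_force: 29.8
```

```bash
python3 d.py big2; python3 hand.py
```

```text
[0.4877 0.0246 0.1506] [[1.0, 0.026, -0.001], [0.026, -1.0, -0.001], [-0.001, 0.001, -1.0]]
[ 230    0   82  135 6082] [261.  75.] z 0.0102 rect [581.4  64.6] [100.   60.4] 1.79 box [581.4  64.6] [99.9 60.1]
[ 323    0   88  122 7024] [356.  71.] z 0.0102 rect [588.7 -10.1] [89.2 69.7] 1.56 box [588.7  -9.7] [89.2 69.3]
[ 419    0   95  134 7931] [467.  81.] z 0.0103 rect [586.  -90.5] [99. 73.] 1.85 box [586.  -90.5] [98.8 72.3]
[ 535    0   76  133 5304] [566.  52.] z 0.0103 rect [ 588.3 -164.7] [98.2 54. ] 1.52 box [ 588.3 -164.9] [98.3 53.2]
[ 262  151  114   13 1065] [319. 155.] z 0.0102 rect [513.3  26.7] [10.2 95.6] 1.49 box [513.9  26.9] [ 9.4 94.8]
[ 455  156   95   60 5165] [501. 185.] z 0.0103 rect [ 491.9 -132.1] [52.7 75.6] 1.48 box [ 491.9 -132. ] [53.  74.5]
H 0.005 72 X [0.028  0.0284 0.029 ] Y [-0.037   0.0452]
H 0.015 675 X [0.0255 0.0273 0.0288] Y [-0.0398  0.0475]
H 0.025 323 X [0.0252 0.0261 0.0268] Y [-0.0373  0.045 ]
H 0.035 601 X [0.0242 0.0254 0.0267] Y [-0.0374  0.0448]
H 0.045 696 X [0.0215 0.0244 0.0257] Y [-0.037   0.0437]
H 0.055 737 X [0.0049 0.0232 0.0244] Y [-0.0361  0.0414]
H 0.065 1016 X [0.0054 0.0218 0.0229] Y [-0.0337  0.0384]
H 0.075 785 X [0.0093 0.0203 0.0212] Y [-0.0312  0.0372]
H 0.085 1044 X [0.0086 0.0186 0.0203] Y [-0.0295  0.0347]
H 0.095 4679 X [-0.0062  0.0082  0.0183] Y [-0.0266  0.0298]
155 [ 0.0272 -0.0271] 161 [0.0284 0.0085] 167 [0.026  0.0195] 173 [0.0254 0.0373] 179 [0.0241 0.0493] 185 [0.0222 0.0576] 191 [0.0216 0.0694] 197 [0.0208 0.079 ] 203 [0.0188 0.0839] 209 [0.018  0.0917] 215 [0.0152 0.0931] 221 [0.012  0.0933] 227 [0.0092 0.0946] 233 [0.0057 0.0943] 239 [0.0022 0.094 ] 245 [-0.001   0.0943]
```

Request:
drive_tool --pt "20 0 5 0 0 0 0.007" --pt "20 0 0 -5 0 0 0" --pt "20 0 0 0 0 0 0" --pt "20 0 0 0 0 0 0"

```text
time_s: 10.53
tcp_pos: [0.4877, 0.0304, 0.1455]
ee_rot: [[0.999, 0.034, 0.0], [0.034, -0.999, 0.0], [0.0, -0.0, -1.0]]
wrist_force: [-0.2, -0.4, -1.7]
gripper_width: 0.592
gripper_force: 29.8
```

```bash
python3 d.py big3 | grep -E " 15[0-9] |^\[0"; python3 hand.py | head -3
```

```text
[0.4877 0.0304 0.1455] [[0.999, 0.034, 0.0], [0.034, -0.999, 0.0], [0.0, -0.0, -1.0]]
[268 152 116   9 962] [327. 156.] z 0.0102 rect [515.2  26.9] [ 6.7 95.4] 1.95 box [515.3  26.9] [ 6.8 95.2]
[ 464  159   97   60 5233] [511. 188.] z 0.0103 rect [ 492.1 -132.5] [52.  75.4] 1.95 box [ 492.1 -132.1] [52.1 74.3]
H 0.005 75 X [0.028  0.0284 0.029 ] Y [-0.0388  0.0446]
H 0.015 665 X [0.0253 0.0272 0.0288] Y [-0.0398  0.0476]
H 0.025 322 X [0.0253 0.0261 0.0269] Y [-0.0369  0.045 ]
```

Request:
drive_tool --pt "20 0 0 -5 0 0 0" --pt "20 0 0 -5 0 0 0" --pt "20 0 0 -4 0 0 0" --pt "20 0 0 0 0 0 0"

```text
time_s: 10.97
tcp_pos: [0.4871, 0.0301, 0.1301]
ee_rot: [[0.999, 0.033, -0.002], [0.033, -0.999, -0.001], [-0.002, 0.001, -1.0]]
wrist_force: [-0.1, 1.0, -2.6]
gripper_width: 0.592
gripper_force: 29.8
```

Request:
drive_tool --pt "20 0 0 -2 0 0 0" --pt "20 0 0 -2 0 0 0" --pt "20 0 0 -1 0 0 0" --pt "20 0 0 0 0 0 0"

```text
time_s: 11.3
tcp_pos: [0.4876, 0.0302, 0.126]
ee_rot: [[0.999, 0.033, -0.001], [0.033, -0.999, -0.0], [-0.001, 0.0, -1.0]]
wrist_force: [-0.2, -0.1, -2.1]
gripper_width: 0.597
gripper_force: 29.8
```

```bash
python3 hand.py | head -4; python3 -c "
from h import *
s=sense();print(s['wrist_force'],s['moment'])"
```

```text
H 0.005 83 X [-0.0087  0.0283  0.0289] Y [-0.045   0.0516]
H 0.015 668 X [0.0246 0.0272 0.0288] Y [-0.0407  0.0475]
H 0.025 327 X [0.025  0.0261 0.0268] Y [-0.0385  0.0449]
H 0.035 604 X [0.0242 0.0254 0.0267] Y [-0.0368  0.0447]
[ 0.01295312  0.51729433 -1.7314764 ] [-0.04471996 -0.02117811  0.03163422]
```

No contact yet; lower a little more and release.

Request:
drive_tool --pt "20 0 0 -1.5 0 0 0" --pt "20 0 0 -0.5 0 0 0" --pt "20 0 0 0 0 0 0"

```text
time_s: 11.6
tcp_pos: [0.4883, 0.0303, 0.1251]
ee_rot: [[0.999, 0.034, 0.001], [0.034, -0.999, 0.0], [0.001, -0.0, -1.0]]
wrist_force: [-0.1, -0.6, 4.2]
gripper_width: 0.595
gripper_force: 29.7
```

Request:
drive_tool --pt "95 0 0 0 0 0 0" --pt "95 0 0 0 0 0 0" --pt "95 0 0 0 0 0 0" --pt "95 0 0 0 0 0 0" --pt "95 0 0 0 0 0 0"

```text
time_s: 12.02
tcp_pos: [0.4877, 0.0303, 0.1241]
ee_rot: [[0.999, 0.033, -0.0], [0.033, -0.999, -0.0], [-0.0, 0.0, -1.0]]
wrist_force: [0.4, -0.4, 0.9]
gripper_width: 0.882
gripper_force: 0.0
```

Request:
drive_tool --pt "100 0 0 0 0 0 0" --pt "100 0 0 0 0 0 0" --pt "100 0 0 0 0 0 0" --pt "100 0 0 10 0 0 0" --pt "100 0 0 35 0 0 0"

```text
time_s: 12.43
tcp_pos: [0.4842, 0.0294, 0.1651]
ee_rot: [[0.999, 0.032, -0.012], [0.032, -0.999, -0.003], [-0.012, 0.003, -1.0]]
wrist_force: [-0.3, -0.2, -0.7]
gripper_width: 0.993
gripper_force: 0.0
```

Request:
drive_tool --pt "100 0 0 35 0 0 0" --pt "100 0 0 35 0 0 0" --pt "100 0 0 35 0 0 0" --pt "100 -15 -20 0 0 0 0" --pt "100 0 0 0 0 0 0"

```text
time_s: 12.85
tcp_pos: [0.4719, 0.0093, 0.2769]
ee_rot: [[0.999, 0.032, 0.004], [0.032, -0.999, 0.002], [0.004, -0.002, -1.0]]
wrist_force: [-0.5, 0.3, -0.9]
gripper_width: 0.999
gripper_force: 0.0
```

```bash
cat > chk.py <<'E'
from h import *
import sys
cx,cy=float(sys.argv[1]),float(sys.argv[2])
p=shot("top"); w=cloud(p); 
k=(abs(w[...,0]-cx)<.06)&(abs(w[...,1]-cy)<.06)&(w[...,2]>.03)
print("max z",np.nanmax(w[...,2][k]).round(4))
for lo,hi in((.095,.112),(.135,.16)):
    q=w[k&(w[...,2]>lo)&(w[...,2]<hi)]; print(lo,len(q),np.mean(q,0).round(4) if len(q) else "", cv2.minAreaRect((q[:,:2]*1000).astype(np.float32)) if len(q)>5 else "")
E
python3 chk.py .487 .026
```

```text
max z 0.631
0.095 0  
0.135 0
```

Request:
drive_tool --pt "100 0 -38 0 0 0 -0.1" --pt "100 0 -39 0 0 0 -0.1" --pt "100 0 -39 0 0 0 -0.1" --pt "100 0 -39 0 0 0 -0.1" --pt "100 0 -39 0 0 0 -0.1"

```text
time_s: 13.32
tcp_pos: [0.4726, -0.1851, 0.2735]
ee_rot: [[0.891, -0.454, -0.001], [-0.454, -0.891, 0.0], [-0.001, 0.0, -1.0]]
wrist_force: [0.9, 0.8, 0.4]
gripper_width: 1.004
gripper_force: 0.0
```

Request:
drive_tool --pt "100 0 -39 0 0 0 -0.1" --pt "100 0 -39 0 0 0 -0.1" --pt "100 0 -39 0 0 0 -0.057" --pt "100 0 -39 0 0 0 0" --pt "100 0 -39 0 0 0 0"

```text
time_s: 13.73
tcp_pos: [0.4726, -0.3805, 0.273]
ee_rot: [[0.749, -0.662, -0.002], [-0.662, -0.749, 0.001], [-0.002, 0.0, -1.0]]
wrist_force: [1.2, -0.1, 0.5]
gripper_width: 0.998
gripper_force: 0.0
```

Request:
drive_tool --pt "100 -2 -36 0 0 0 0" --pt "100 0 0 0 0 0 0" --pt "100 0 0 -30 0 0 0" --pt "100 0 0 -10 0 0 0" --pt "100 0 0 0 0 0 0"

```text
time_s: 14.15
tcp_pos: [0.4691, -0.4132, 0.2296]
ee_rot: [[0.749, -0.663, -0.008], [-0.662, -0.749, 0.005], [-0.01, 0.001, -1.0]]
wrist_force: [-1.0, 1.5, -1.1]
gripper_width: 1.0
gripper_force: 0.0
```

Request:
drive_tool --pt "100 0 0 0 0 0 0" --pt "100 0 0 0 0 0 0"

```text
time_s: 14.32
tcp_pos: [0.4715, -0.4146, 0.2353]
ee_rot: [[0.75, -0.661, 0.001], [-0.661, -0.75, -0.001], [0.001, 0.0, -1.0]]
wrist_force: [-1.4, -0.1, 0.2]
gripper_width: 1.002
gripper_force: 0.0
```

```bash
python3 chk.py .487 .026
```

```text
max z 0.1579
0.095 196 [0.4836 0.027  0.1022] ((484.71826171875, 27.34742546081543), (61.2525520324707, 39.78691101074219), 89.13858795166016)
0.135 61 [0.4842 0.0287 0.1458] ((483.7706298828125, 27.95025634765625), (47.533958435058594, 9.20704174041748), 88.97277069091797)
```

Request:
drive_tool --pt "100 -1.9 -1.4 -25 0 0 0" --pt "100 0 0 -25 0 0 0" --pt "100 0 0 -25 0 0 0" --pt "50 0 0 0 0 0 0" --pt "50 0 0 0 0 0 0"

```text
time_s: 14.78
tcp_pos: [0.469, -0.4159, 0.1596]
ee_rot: [[0.75, -0.662, -0.001], [-0.662, -0.75, -0.0], [-0.001, 0.001, -1.0]]
wrist_force: [0.9, -0.7, 0.4]
gripper_width: 0.917
gripper_force: 0.0
```

Request:
drive_tool --pt "20 0 0 0 0 0 0" --pt "20 0 0 0 0 0 0" --pt "20 0 0 0 0 0 0" --pt "20 0 0 0 0 0 0" --pt "20 0 0 0 0 0 0"

```text
time_s: 15.2
tcp_pos: [0.4692, -0.4164, 0.1604]
ee_rot: [[0.749, -0.662, 0.002], [-0.662, -0.749, -0.001], [0.002, -0.0, -1.0]]
wrist_force: [0.5, 0.9, 1.5]
gripper_width: 0.593
gripper_force: 30.0
```

Request:
drive_tool --pt "20 0 0 0 0 0 0" --pt "20 0 0 0 0 0 0" --pt "20 0 0 0 0 0 0" --pt "20 0 0 0 0 0 0"

```text
time_s: 15.53
tcp_pos: [0.4692, -0.4164, 0.1603]
ee_rot: [[0.75, -0.662, 0.001], [-0.662, -0.75, -0.001], [0.002, 0.0, -1.0]]
wrist_force: [0.1, 0.7, 5.2]
gripper_width: 0.595
gripper_force: 30.0
```

Lift 24, draw out, then up and turn to 91.9°.

Request:
drive_tool --pt "20 0 0 8 0 0 0" --pt "20 0 0 8 0 0 0" --pt "20 0 0 8 0 0 0" --pt "20 0 0 0 0 0 0" --pt "20 0 0 0 0 0 0"

```text
time_s: 15.95
tcp_pos: [0.469, -0.4162, 0.1838]
ee_rot: [[0.749, -0.662, 0.001], [-0.662, -0.749, -0.0], [0.001, -0.0, -1.0]]
wrist_force: [-1.1, -0.4, -1.7]
gripper_width: 0.595
gripper_force: 30.0
```

Request:
drive_tool --pt "20 -14 6.3 0 0 0 0" --pt "20 -14 6.3 0 0 0 0" --pt "20 -14 6.3 0 0 0 0" --pt "20 -16 7.2 0 0 0 0" --pt "20 -18 8 0 0 0 0"

```text
time_s: 16.37
tcp_pos: [0.3921, -0.3816, 0.1826]
ee_rot: [[0.749, -0.662, -0.001], [-0.662, -0.749, 0.001], [-0.001, 0.0, -1.0]]
wrist_force: [0.5, -0.0, -1.5]
gripper_width: 0.595
gripper_force: 30.0
```

Request:
drive_tool --pt "20 -8 4 5 0 0 0" --pt "20 0 0 20 0 0 0" --pt "20 0 0 20 0 0 0.1" --pt "20 0 10 0 0 0 0.1" --pt "20 0 0 0 0 0 0.1"

```text
time_s: 16.78
tcp_pos: [0.3856, -0.3677, 0.2301]
ee_rot: [[0.914, -0.406, 0.003], [-0.406, -0.914, -0.001], [0.003, -0.0, -1.0]]
wrist_force: [0.2, 0.4, -2.3]
gripper_width: 0.592
gripper_force: 30.0
```

Request:
drive_tool --pt "20 15 34 0 0 0 0.1" --pt "20 15 34 0 0 0 0.1" --pt "20 15 34 0 0 0 0.1" --pt "20 15 34 0 0 0 0.1" --pt "20 15 34 0 0 0 0.051"

```text
time_s: 17.2
tcp_pos: [0.4605, -0.1965, 0.2287]
ee_rot: [[1.0, 0.031, 0.001], [0.031, -1.0, -0.0], [0.001, 0.0, -1.0]]
wrist_force: [0.4, -0.8, -1.1]
gripper_width: 0.593
gripper_force: 30.0
```

Request:
drive_tool --pt "20 15 34 -10 0 0 0" --pt "20 17 37 -20 0 0 0" --pt "20 0 0 -25 0 0 0" --pt "20 0 0 -20 0 0 0" --pt "20 0 0 0 0 0 0"

```text
time_s: 17.62
tcp_pos: [0.488, -0.1289, 0.1511]
ee_rot: [[1.0, 0.028, -0.009], [0.028, -1.0, 0.001], [-0.009, -0.001, -1.0]]
wrist_force: [-1.5, -0.0, -2.5]
gripper_width: 0.597
gripper_force: 30.0
```

Request:
drive_tool --pt "20 0 0 0 0 0 0" --pt "20 0 0 0 0 0 0"

```text
time_s: 17.78
tcp_pos: [0.4916, -0.1304, 0.1563]
ee_rot: [[1.0, 0.027, 0.002], [0.027, -1.0, -0.001], [0.002, 0.001, -1.0]]
wrist_force: [-0.2, -0.4, -1.7]
gripper_width: 0.594
gripper_force: 30.0
```

```bash
python3 d.py sm2; python3 hand.py
```

```text
[ 0.4916 -0.1304  0.1563] [[1.0, 0.027, 0.002], [0.027, -1.0, -0.001], [0.002, 0.001, -1.0]]
[  30    0   92  134 2890] [62. 72.] z 0.0101 rect [582.3  67.6] [101.2  54.6] 1.86 box [582.2  68.2] [101.1  53.2]
[ 121    0   29  122 1021] [133.  58.] z 0.0101 rect [588.6  20.4] [91.1 10.9] 0.85 box [588.6  20. ] [91.  10.2]
[ 226    0   93  134 8014] [272.  80.] z 0.0102 rect [586.8 -88.1] [101.   74.7] 2.55 box [587.  -88.4] [100.3  73.8]
[ 326    0   77  133 6161] [363.  54.] z 0.0102 rect [ 589.1 -162. ] [100.2  59.1] 1.61 box [ 589.1 -161.9] [100.3  58.7]
[168  76  49  45 846] [201. 101.] z 0.0102 rect [562.5 -23.3] [34.9 36.7] 1.6 box [562.5 -23.6] [35.  36.1]
[ 274  155   92   11 1001] [319. 160.] z 0.0102 rect [ 514.1 -129.2] [ 8.7 78.9] 1.58 box [ 514.1 -129.2] [ 9.  78.7]
H 0.005 123 X [0.0236 0.024  0.0243] Y [-0.0337  0.0356]
H 0.015 631 X [0.0211 0.0225 0.0242] Y [-0.0347  0.0364]
H 0.025 233 X [0.0203 0.0217 0.0224] Y [-0.0332  0.0355]
H 0.035 277 X [0.0206 0.0215 0.0224] Y [-0.0323  0.034 ]
H 0.045 573 X [0.0202 0.0211 0.0222] Y [-0.0321  0.0341]
H 0.055 492 X [0.0191 0.0205 0.0214] Y [-0.0314  0.0333]
H 0.065 574 X [0.0182 0.0202 0.0211] Y [-0.0305  0.0327]
H 0.075 759 X [0.0174 0.0195 0.0203] Y [-0.0293  0.0315]
H 0.085 607 X [0.0124 0.0188 0.0195] Y [-0.0287  0.0309]
H 0.095 4676 X [-0.0069  0.0077  0.0186] Y [-0.0268  0.0291]
155 [ 0.0268 -0.0294] 161 [ 0.0215 -0.0305] 167 [0.024  0.0097] 173 [0.0214 0.0188] 179 [0.0222 0.0412] 185 [0.021  0.0525] 191 [0.0207 0.0658] 197 [0.0203 0.0775] 203 [0.0189 0.0841] 209 [0.0177 0.0907] 215 [0.0147 0.0917] 221 [0.0111 0.091 ] 227 [0.008  0.0917] 233 [0.0043 0.0909] 239 [0.0017 0.0926] 245 [-0.0018  0.0925]
```

Request:
drive_tool --pt "20 0.4 1.4 -5 0 0 0.006" --pt "20 0 0 -8 0 0 0" --pt "20 0 0 -6 0 0 0" --pt "20 0 0 -5 0 0 0" --pt "20 0 0 0 0 0 0"

```text
time_s: 18.3
tcp_pos: [0.4952, -0.1289, 0.1337]
ee_rot: [[0.999, 0.036, 0.01], [0.036, -0.999, -0.002], [0.01, 0.002, -1.0]]
wrist_force: [3.1, 0.6, 9.2]
gripper_width: 0.596
gripper_force: 30.0
```

Request:
drive_tool --pt "20 0 0 -3 0 0 0" --pt "20 0 0 -3 0 0 0" --pt "20 0 0 -2 0 0 0" --pt "20 0 0 0 0 0 0"

```text
time_s: 18.63
tcp_pos: [0.5016, -0.1287, 0.1301]
ee_rot: [[0.999, 0.038, 0.026], [0.038, -0.999, -0.003], [0.025, 0.004, -1.0]]
wrist_force: [5.6, 1.8, 21.7]
gripper_width: 0.593
gripper_force: 30.0
```

Request:
drive_tool --pt "20 0 0 8 0 0 0" --pt "20 0 0 10 0 0 0" --pt "20 0 0 8 0 0 0" --pt "20 0 0 0 0 0 0" --pt "20 0 0 0 0 0 0"

```text
time_s: 19.05
tcp_pos: [0.4903, -0.1287, 0.1487]
ee_rot: [[0.999, 0.033, -0.001], [0.033, -0.999, 0.0], [-0.001, -0.0, -1.0]]
wrist_force: [-0.6, 0.5, -2.6]
gripper_width: 0.592
gripper_force: 30.0
```

```bash
python3 d.py sm3; python3 hand.py|head -11; python3 -c "
import cv2
a=cv2.imread('pics/sm3.png')[100:330,200:480]; cv2.imwrite('pics/sm3c.png',cv2.resize(a,None,fx=2.5,fy=2.5))"
```

```text
[ 0.4903 -0.1287  0.1487] [[0.999, 0.033, -0.001], [0.033, -0.999, 0.0], [-0.001, -0.0, -1.0]]
[  26    0   93  132 2684] [56. 74.] z 0.0101 rect [579.7  67.6] [96.6 54.4] 1.91 box [579.6  68.5] [96.6 52.5]
[119   0  26 119 981] [131.  58.] z 0.0101 rect [586.5  21.4] [86.2  8.4] 1.06 box [586.5  21.2] [86.2  7.6]
[ 226    0   95  132 8304] [273.  79.] z 0.0102 rect [584.9 -88.3] [96.6 74.3] 1.91 box [584.9 -88.5] [96.7 73.9]
[ 329    0   80  132 6155] [367.  54.] z 0.0103 rect [ 587.4 -162. ] [96.7 59.5] 1.92 box [ 587.4 -161.8] [96.7 59. ]
[ 275  155   95   28 2520] [322. 168.] z 0.0102 rect [ 506.4 -129.6] [23.3 79.7] 1.91 box [ 506.8 -129.5] [22.5 79.2]
H 0.005 63 X [0.0087 0.0117 0.0118] Y [-0.0365  0.0367]
H 0.015 422 X [0.0097 0.011  0.012 ] Y [-0.0352  0.0362]
H 0.025 202 X [0.0109 0.0123 0.0129] Y [-0.0327  0.0344]
H 0.035 118 X [0.0117 0.0127 0.0137] Y [-0.0319  0.0326]
H 0.045 288 X [0.0125 0.0134 0.0141] Y [-0.0319  0.0339]
H 0.055 385 X [0.0137 0.0146 0.0152] Y [-0.0313  0.0322]
H 0.065 399 X [0.0142 0.0155 0.016 ] Y [-0.0305  0.0323]
H 0.075 474 X [0.0147 0.0161 0.017 ] Y [-0.0295  0.0311]
H 0.085 610 X [0.0112 0.0166 0.0175] Y [-0.0289  0.0302]
H 0.095 4195 X [-0.006   0.0065  0.0165] Y [-0.0268  0.0286]
155 [ 0.0279 -0.0225] 161 [ 0.0228 -0.0227] 167 [ 0.0177 -0.0229] 173 [ 0.0126 -0.0226] 179 [ 0.0072 -0.0231] 185 [0.0107 0.0118] 191 [0.0137 0.0401] 197 [0.0146 0.0575] 203 [0.0162 0.0755] 209 [0.0172 0.0893] 215 [0.0144 0.0908] 221 [0.0115 0.092 ] 227 [0.0085 0.0929] 233 [0.0046 0.0916] 239 [0.0019 0.0932] 245 [-0.0013  0.0938]
```

View pics/sm3c.png

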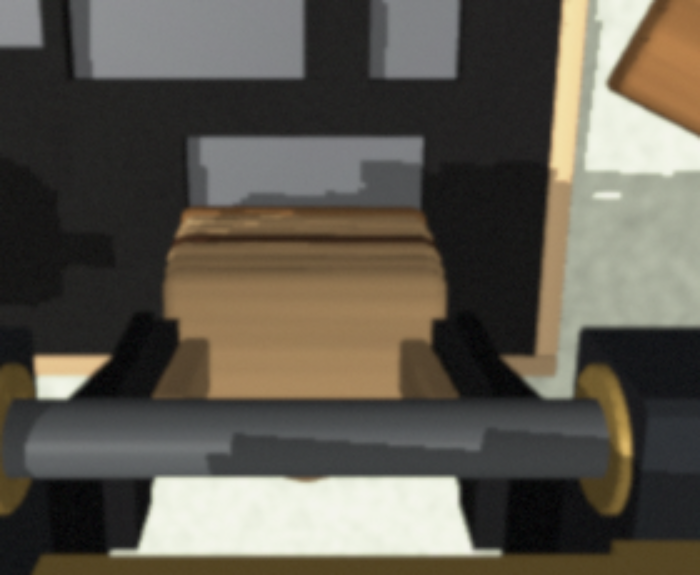

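The basket has pitched about 7° in the grip, its lower front edge now at (305,210) in the crop, nearer than before. I'll tilt the tool to bring it upright and lower slowly, since fast descents shift the tool in x.

Request:
drive_tool --pt "20 0 0 2 0.002 -0.06 0" --pt "20 0 0 0 0.002 -0.06 0" --pt "20 0 0 0 0 0 0" --pt "20 0 0 0 0 0 0"

```text
time_s: 19.48
tcp_pos: [0.4898, -0.1287, 0.1504]
ee_rot: [[0.993, 0.033, 0.117], [0.033, -0.999, 0.004], [0.117, 0.0, -0.993]]
wrist_force: [0.5, -0.3, -1.8]
gripper_width: 0.598
gripper_force: 30.0
```

```bash
cat > hw.py <<'E'
from h import *
# basket in hand, in a level frame at tool yaw
p=shot("wrist"); w=cloud(p); s=p["s"]; t=np.array(s["tcp_pos"]); a=np.radians(1.9)
q=w-t; X=q[...,0]*np.cos(a)+q[...,1]*np.sin(a); Y=-q[...,0]*np.sin(a)+q[...,1]*np.cos(a); H=q[...,2]+.115
f=p["frame"].astype(int); wood=(f[...,0]-f[...,2]>25)&(X>-.02)&(X<.08)&(abs(Y)<.07); wood[:120]=0; wood[255:]=0
for lo in np.arange(-.01,.1,.01):
    k=wood&(H>=lo)&(H<lo+.01)
    if k.sum()>20: print("H %.3f"%(lo+.005),k.sum(),"X",np.percentile(X[k],[2,50,98]).round(4),"Y",np.percentile(Y[k],[1,99]).round(4), "world front x %.4f y %.4f"%((t[0]+np.percentile(X[k],98)*np.cos(a)),t[1]+np.percentile(X[k],98)*np.sin(a)+np.percentile(Y[k],[1,99]).mean()))
E
python3 d.py sm4|grep -E "^\[0|^\[ 0| 15[0-9] | 16[0-9] "; python3 hw.py
```

```text
[ 0.4898 -0.1287  0.1504] [[0.993, 0.033, 0.117], [0.033, -0.999, 0.004], [0.117, 0.0, -0.993]]
[  45    0   72  150 4314] [73. 52.] z 0.0101 rect [591.   67.6] [118.4  55.1] 1.85 box [591.   67.8] [118.4  54.6]
[ 231    0   90  150 8353] [275.  90.] z 0.0102 rect [596.2 -87.9] [118.4  74.3] 1.93 box [596.2 -88.1] [118.4  73.9]
[ 329    0   74  150 7386] [365.  61.] z 0.0103 rect [ 598.8 -161.9] [118.4  59.1] 2.02 box [ 598.8 -161.6] [118.4  58.8]
H 0.015 456 X [0.0213 0.0228 0.0242] Y [-0.0363  0.0353] world front x 0.5148 y -0.1284
H 0.025 88 X [0.0218 0.0222 0.0228] Y [-0.0328  0.0307] world front x 0.5134 y -0.1290
H 0.035 226 X [0.0215 0.0222 0.0229] Y [-0.0341  0.0328] world front x 0.5135 y -0.1286
H 0.045 331 X [0.0211 0.0219 0.0226] Y [-0.0338  0.0321] world front x 0.5133 y -0.1288
H 0.055 317 X [0.0206 0.0217 0.0224] Y [-0.0328  0.0314] world front x 0.5130 y -0.1287
H 0.065 407 X [0.0196 0.0213 0.0219] Y [-0.0323  0.0307] world front x 0.5125 y -0.1288
H 0.075 408 X [0.0194 0.0208 0.0214] Y [-0.0313  0.0294] world front x 0.5121 y -0.1290
H 0.085 363 X [0.019  0.0202 0.0208] Y [-0.0299  0.0289] world front x 0.5114 y -0.1285
H 0.095 4561 X [-0.0034  0.0102  0.0202] Y [-0.0292  0.0271] world front x 0.5108 y -0.1291
```

Request:
drive_tool --pt "20 1.3 -0.7 -3 0 0 0" --pt "20 0 0 -3 0 0 0" --pt "20 0 0 -3 0 0 0" --pt "20 0 0 -2 0 0 0" --pt "20 0 0 0 0 0 0"

```text
time_s: 20.0
tcp_pos: [0.4917, -0.1293, 0.139]
ee_rot: [[0.992, 0.033, 0.118], [0.033, -0.999, 0.004], [0.118, -0.0, -0.993]]
wrist_force: [0.3, -0.1, -1.7]
gripper_width: 0.594
gripper_force: 30.0
```

Request:
drive_tool --pt "20 0 0 -1.5 0 0 0" --pt "20 0 0 -1.5 0 0 0" --pt "20 0 0 -1.5 0 0 0" --pt "20 0 0 -1.5 0 0 0" --pt "20 0 0 0 0 0 0"

```text
time_s: 20.42
tcp_pos: [0.492, -0.1293, 0.1336]
ee_rot: [[0.992, 0.033, 0.119], [0.033, -0.999, 0.004], [0.119, -0.0, -0.993]]
wrist_force: [-0.7, -0.3, -1.5]
gripper_width: 0.596
gripper_force: 30.0
```

Request:
drive_tool --pt "20 0 0 -1 0 0 0" --pt "20 0 0 -1 0 0 0" --pt "20 0 0 -1 0 0 0" --pt "20 0 0 0 0 0 0"

```text
time_s: 20.75
tcp_pos: [0.492, -0.1293, 0.1307]
ee_rot: [[0.992, 0.033, 0.119], [0.033, -0.999, 0.004], [0.119, -0.0, -0.993]]
wrist_force: [-0.4, -0.0, -2.2]
gripper_width: 0.596
gripper_force: 30.0
```

```bash
python3 hw.py | head -4
```

```text
H 0.005 31 X [-0.0105  0.002   0.0241] Y [-0.046   0.0409] world front x 0.5161 y -0.1311
H 0.015 452 X [0.0216 0.023  0.0244] Y [-0.0361  0.0353] world front x 0.5164 y -0.1289
H 0.025 91 X [0.0219 0.0224 0.0229] Y [-0.0337  0.0307] world front x 0.5149 y -0.1300
H 0.035 225 X [0.0216 0.0223 0.0231] Y [-0.0342  0.0329] world front x 0.5151 y -0.1292
```

No contact yet and already below the tray's top; continue to the floor.

Request:
drive_tool --pt "20 0 0 -1 0 0 0" --pt "20 0 0 -1 0 0 0" --pt "20 0 0 -1 0 0 0" --pt "20 0 0 -1 0 0 0" --pt "20 0 0 0 0 0 0"

```text
time_s: 21.22
tcp_pos: [0.492, -0.1293, 0.1267]
ee_rot: [[0.992, 0.033, 0.119], [0.033, -0.999, 0.004], [0.119, -0.0, -0.993]]
wrist_force: [-0.1, 0.1, -0.4]
gripper_width: 0.592
gripper_force: 30.0
```

Request:
drive_tool --pt "20 0 0 -1 0 0 0" --pt "20 0 0 -0.5 0 0 0" --pt "20 0 0 0 0 0 0"

```text
time_s: 21.47
tcp_pos: [0.4921, -0.1293, 0.1253]
ee_rot: [[0.992, 0.033, 0.119], [0.033, -0.999, 0.004], [0.12, -0.0, -0.993]]
wrist_force: [-0.1, -0.4, -2.1]
gripper_width: 0.594
gripper_force: 30.0
```

Request:
drive_tool --pt "20 0 0 -1 0 0 0" --pt "20 0 0 0 0 0 0" --pt "100 0 0 0 0 0 0" --pt "100 0 0 0 0 0 0" --pt "100 0 0 0 0 0 0"

```text
time_s: 21.88
tcp_pos: [0.4925, -0.1293, 0.1246]
ee_rot: [[0.992, 0.033, 0.12], [0.033, -0.999, 0.004], [0.12, 0.0, -0.993]]
wrist_force: [-0.1, 0.3, -0.8]
gripper_width: 0.738
gripper_force: 0.0
```

Request:
drive_tool --pt "100 0 0 0 0 0 0" --pt "100 0 0 0 0 0 0" --pt "100 0 0 0 0 0 0" --pt "100 0 0 10 0 0 0" --pt "100 0 0 25 0 0 0"

```text
time_s: 22.3
tcp_pos: [0.4897, -0.1293, 0.1566]
ee_rot: [[0.993, 0.032, 0.111], [0.032, -0.999, 0.004], [0.112, -0.001, -0.994]]
wrist_force: [0.7, -0.4, -0.5]
gripper_width: 0.988
gripper_force: 0.0
```

Request:
drive_tool --pt "100 0 0 30 0 0 0" --pt "100 0 0 30 -0.002 0.06 0" --pt "100 0 0 30 -0.002 0.06 0" --pt "100 0 0 20 0 0 0" --pt "100 0 0 0 0 0 0"

```text
time_s: 22.72
tcp_pos: [0.4952, -0.1296, 0.2744]
ee_rot: [[0.999, 0.034, 0.01], [0.034, -0.999, -0.001], [0.01, 0.002, -1.0]]
wrist_force: [0.8, 0.2, 0.1]
gripper_width: 1.003
gripper_force: 0.0
```

Request:
drive_tool --pt "100 -11 38 3 0 0 0" --pt "100 -11 38 3 0 0 0" --pt "100 -11 38 3 0 0 0" --pt "100 -11 38 3 0 0 0" --pt "100 -11 38 3 0 0 0"

```text
time_s: 23.13
tcp_pos: [0.4359, 0.0619, 0.2841]
ee_rot: [[0.999, 0.032, -0.0], [0.032, -0.999, 0.0], [-0.0, -0.0, -1.0]]
wrist_force: [0.5, 0.5, 0.3]
gripper_width: 0.998
gripper_force: 0.0
```

Request:
drive_tool --pt "100 -11 38 3 0 0 0" --pt "100 -11 38 3 0 0 0" --pt "100 -11 38 3 0 0 0" --pt "100 -11 38 3 0 0 0" --pt "100 -11 38 3 0 0 0"

```text
time_s: 23.55
tcp_pos: [0.3808, 0.2521, 0.2993]
ee_rot: [[0.999, 0.034, -0.0], [0.034, -0.999, 0.0], [-0.0, -0.0, -1.0]]
wrist_force: [0.6, 0.0, 0.3]
gripper_width: 1.002
gripper_force: 0.0
```

Request:
drive_tool --pt "100 -11 38 0 0 0 0" --pt "100 -11 38 0 0 0 0" --pt "100 -11 0 0 0 0 0" --pt "100 0 0 0 0 0 0" --pt "100 0 0 0 0 0 0"

```text
time_s: 23.97
tcp_pos: [0.3486, 0.3264, 0.2989]
ee_rot: [[0.999, 0.035, -0.001], [0.035, -0.999, -0.001], [-0.001, 0.001, -1.0]]
wrist_force: [0.5, -0.2, -0.0]
gripper_width: 0.999
gripper_force: 0.0
```

```bash
cat > e.py <<'E'
from h import *
import sys
p=shot("wrist"); save(p,sys.argv[1]+".png"); w=cloud(p); np.savez(sys.argv[1]+".npz",w=w,f=p["frame"],P=plane(p,.0))
print(np.round(p["s"]["tcp_pos"],4),np.round(p["s"]["ee_rot"],3).tolist(),np.round(p["s"]["joints"],1))
Z=w[...,2]; m=((Z>.006)&(Z<.05)).astype(np.uint8); m[225:]=0
n,lab,st,ce=cv2.connectedComponentsWithStats(m)
for i in range(1,n):
    if st[i,4]<400: continue
    q=w[lab==i]; r=cv2.minAreaRect((q[:,:2]*1000).astype(np.float32))
    print(st[i],ce[i].round(),"z98",np.percentile(q[:,2],98).round(4),"med",np.median(q,0).round(4),np.round(r[0],1),np.round(r[1],1),round(r[2],1),"rgb",np.median(p["frame"][lab==i],0))
E
python3 e.py tools1;python3 chk.py .492 -.129
```

```text
[0.3486 0.3264 0.2989] [[0.999, 0.035, -0.001], [0.035, -0.999, -0.001], [-0.001, 0.001, -1.0]] [ 62.7   5.2 -13.7  -0.  -71.1  29.3]
[  0   0  68 138 651] [32. 65.] z98 0.0499 med [0.4483 0.6477 0.0476] [442.3 658.6] [156.1  38.4] 13.5 rgb [88. 70. 48.]
[  37    0   66  130 2044] [72. 57.] z98 0.0498 med [0.4577 0.6031 0.0433] [451.1 615.3] [148.8  43.8] 13.3 rgb [121.  97.  67.]
[ 121    0   56  201 3540] [149.  95.] z98 0.0492 med [0.4201 0.5301 0.0297] [410.  528.9] [228.2   3. ] 5.7 rgb [56. 42. 28.]
[ 495    0  145  101 9696] [557.  53.] z98 0.0456 med [0.4757 0.0688 0.0204] [486.2  30.6] [110.7 169.8] 1.6 rgb [33. 31. 28.]
[ 236   42   55   99 3147] [270.  82.] z98 0.0317 med [0.4487 0.3843 0.0296] [427.1 399.3] [ 63.9 110.1] 88.7 rgb [136.  96.  57.]
[ 338   42   74  121 4014] [376. 100.] z98 0.0316 med [0.4226 0.2606 0.0286] [417.9 269.3] [ 59.9 130.2] 77.2 rgb [67. 69. 71.]
[ 433  139   72   86 2882] [467. 182.] z98 0.0318 med [0.3297 0.1388 0.0288] [316.7 150.7] [ 64.2 109.7] 64.2 rgb [137. 117.  33.]
[248 184  79  39 685] [290. 195.] z98 0.0491 med [0.305  0.362  0.0275] [297.2 364.2] [102.8  28.7] 79.2 rgb [90. 90. 83.]
[  0 192 120  16 981] [ 59. 200.] z98 0.0493 med [0.2869 0.6563 0.029 ] [287.4 659.3] [  3.  181.1] 5.7 rgb [66. 51. 34.]
max z 0.1557
0.095 190 [ 0.4893 -0.1268  0.1022] ((489.68017578125, -128.00067138671875), (40.09780502319336, 59.92958450317383), 2.8338215351104736)
0.135 62 [ 0.4892 -0.1275  0.1453] ((490.0538024902344, -127.9549560546875), (11.745015144348145, 50.981689453125), 2.594123125076294)
```

View pics/tools1.png

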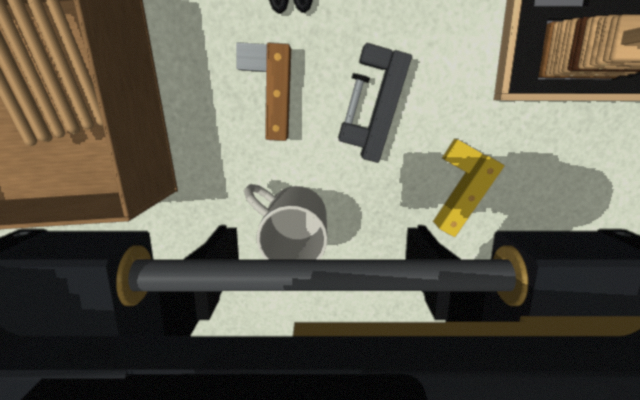

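The view shows the square (278,90) with its blade at upper left and the clamp (380,105) with jaws to the left and a screw at (357,100). The yellow decoy is at (470,185), and both baskets stand in the tray. I need bar/stock pose and the screw gap.

```bash
cat > f.py <<'E'
import numpy as np,cv2,sys
d=np.load(sys.argv[1]);w=d['w'];Z=w[...,2]
def reg(r0,r1,c0,c1,lo,hi):
    k=np.zeros(Z.shape,bool);k[r0:r1,c0:c1]=1;k&=(Z>lo)&(Z<hi);return k
def rect(k):
    m=cv2.morphologyEx(k.astype(np.uint8),cv2.MORPH_OPEN,np.ones((3,3),np.uint8)).astype(bool)
    r=cv2.minAreaRect((w[m][:,:2]*1000).astype(np.float32));return m.sum(),np.round(r[0],1),np.round(r[1],1),round(r[2],2)
if __name__=="__main__":
    k=reg(35,170,330,420,.0281,.034);print("clamp bar",rect(k))
    k=reg(35,150,230,300,.0235,.034);print("square stock",rect(k))
    a=np.radians(-12.8);ex=np.array([np.cos(a),np.sin(a)]);ey=np.array([-ex[1],ex[0]])
    c=np.array([.4179,.2693]);q=w[...,:2]-c;X=q@ex;Y=q@ey
    k=reg(35,170,330,420,.004,.05)
    for x in np.arange(-.06,.065,.008):
        kk=k&(abs(X-x)<.004); o=np.argsort(Y[kk]); yy=Y[kk];zz=Z[kk]
        print(round(x,3),[(int(b*1000),round(float(np.median(zz[(yy>=b)&(yy<b+.004)])*1000))) for b in np.arange(-.032,.036,.004) if ((yy>=b)&(yy<b+.004)).sum()>2])
E
python3 f.py tools1.npz
```

```text
clamp bar (np.int64(2017), array([413.6, 251. ]), array([ 22.2, 129.2]), 77.21)
square stock (np.int64(2197), array([426.6, 380.6]), array([ 26.4, 109.9]), 88.54)
-0.06 [(-32, 30), (-28, 30), (-24, 30), (-20, 30), (-16, 30), (-12, 30), (-8, 16)]
-0.052 [(-32, 30), (-28, 30), (-24, 30), (-20, 30), (-16, 30), (-12, 30), (-8, 22), (-4, 26), (0, 25), (4, 26), (8, 25), (11, 26), (16, 26), (20, 25), (24, 24)]
-0.044 [(-32, 30), (-28, 30), (-24, 30), (-20, 30), (-16, 30), (-12, 30), (-8, 26), (-4, 26), (0, 26), (4, 26), (8, 26), (11, 26), (16, 27), (20, 26), (24, 24)]
-0.036 [(-32, 30), (-28, 30), (-24, 30), (-20, 30), (-16, 30), (-12, 30), (-8, 26), (-4, 26), (0, 26), (4, 26), (8, 26), (11, 26), (16, 26), (20, 26), (24, 24)]
-0.028 [(-32, 30), (-28, 30), (-24, 30), (-20, 30), (-16, 31), (-12, 30), (-8, 25), (-4, 26), (0, 25), (4, 26), (8, 26), (11, 25), (16, 21), (20, 20), (24, 22)]
-0.02 [(-32, 29), (-28, 30), (-24, 30), (-20, 30), (-16, 30), (-12, 30), (-8, 20), (11, 16), (16, 18), (20, 17)]
-0.012 [(-32, 30), (-28, 30), (-24, 31), (-20, 30), (-16, 30), (-12, 30), (-8, 19), (11, 16), (16
[... 491 characters left out ...]
28 [(-32, 29), (-28, 30), (-24, 31), (-20, 31), (-16, 30), (-12, 30), (-8, 14), (8, 19), (11, 23), (16, 24), (20, 24), (24, 22), (27, 17)]
0.036 [(-32, 30), (-28, 30), (-24, 30), (-20, 30), (-16, 31), (-12, 30), (-8, 19)]
0.044 [(-32, 30), (-28, 30), (-24, 30), (-20, 30), (-16, 30), (-12, 30), (-8, 25), (-4, 25), (0, 25), (4, 25), (8, 25), (11, 25), (16, 25), (20, 25), (24, 22)]
0.052 [(-32, 30), (-28, 30), (-24, 30), (-20, 30), (-16, 31), (-12, 30), (-8, 26), (-4, 26), (0, 26), (4, 26), (8, 26), (11, 26), (16, 26), (20, 26), (24, 24)]
0.06 [(-32, 29), (-28, 30), (-24, 30), (-20, 30), (-16, 30), (-12, 30), (-8, 25), (-4, 26), (0, 26), (4, 26), (8, 26), (11, 26), (16, 26), (20, 27), (24, 24)]
```

Request:
drive_tool --pt "40 23 -25 -30 0 0 -0.086" --pt "40 23 -25 -35 0 0 -0.086" --pt "40 23 -25 -35 0 0 -0.086" --pt "40 0 0 -35 0 0 0" --pt "40 0 0 -35 0 0 0"

```text
time_s: 24.48
tcp_pos: [0.4112, 0.2586, 0.1414]
ee_rot: [[0.974, -0.228, 0.002], [-0.228, -0.974, 0.002], [0.001, -0.002, -1.0]]
wrist_force: [0.1, 0.3, -0.6]
gripper_width: 0.707
gripper_force: 0.0
```

Request:
drive_tool --pt "40 0 0 -25 0 0 0" --pt "40 0 0 0 0 0 0" --pt "40 0 0 0 0 0 0"

```text
time_s: 24.73
tcp_pos: [0.41, 0.2596, 0.1167]
ee_rot: [[0.975, -0.224, -0.001], [-0.224, -0.975, -0.002], [-0.001, 0.002, -1.0]]
wrist_force: [0.6, 0.4, 0.5]
gripper_width: 0.482
gripper_force: 0.0
```

Request:
drive_tool --pt "40 7.5 -8.6 0 0 0 0" --pt "40 0 0 -25 0 0 0" --pt "40 0 0 -25 0 0 0" --pt "40 0 0 -10 0 0 0" --pt "40 0 0 0 0 0 0"

```text
time_s: 25.15
tcp_pos: [0.4175, 0.2519, 0.057]
ee_rot: [[0.975, -0.223, -0.0], [-0.223, -0.975, -0.0], [-0.0, 0.001, -1.0]]
wrist_force: [-0.0, -0.3, 0.8]
gripper_width: 0.4
gripper_force: 0.0
```

```bash
python3 e.py cl1|head -1; python3 -c "
import numpy as np
from f import *
import f
d=np.load('cl1.npz');f.w=d['w'];f.Z=f.w[...,2]
" cl1.npz; python3 - cl1.npz <<'E'
import sys; sys.argv=['x','cl1.npz']; sys.path.insert(0,'.')
from f import *
k=reg(0,230,200,480,.0275,.034);print(rect(k))
E
```

```text
[0.4175 0.2519 0.057 ] [[0.975, -0.223, -0.0], [-0.223, -0.975, -0.0], [-0.0, 0.001, -1.0]] [ 50.2  22.  -31.8   0.  -36.3  26.9]
(np.int64(4437), array([449.5, 242.7]), array([22. , 56.1]), 77.26)
```

Request:
drive_tool --pt "40 0 -1 -9 0 0 0" --pt "40 0 0 -9 0 0 0" --pt "40 0 0 0 0 0 0" --pt "10 0 0 0 0 0 0" --pt "10 0 0 0 0 0 0"

```text
time_s: 25.62
tcp_pos: [0.4174, 0.2516, 0.0394]
ee_rot: [[0.975, -0.223, 0.001], [-0.223, -0.975, 0.0], [0.0, -0.001, -1.0]]
wrist_force: [-0.2, 0.2, 0.3]
gripper_width: 0.315
gripper_force: 0.0
```

Request:
drive_tool --pt "10 0 0 0 0 0 0" --pt "10 0 0 0 0 0 0" --pt "10 0 0 0 0 0 0" --pt "10 0 0 0 0 0 0"

```text
time_s: 25.95
tcp_pos: [0.4173, 0.2515, 0.0394]
ee_rot: [[0.975, -0.223, 0.0], [-0.223, -0.975, 0.0], [0.0, -0.0, -1.0]]
wrist_force: [0.3, -0.0, 2.2]
gripper_width: 0.248
gripper_force: 30.0
```

Request:
drive_tool --pt "10 0 0 10 0 0 0" --pt "10 0 0 25 0 0 0" --pt "10 0 0 30 0 0 0" --pt "10 0 0 30 0 0 0" --pt "10 0 0 0 0 0 0"

```text
time_s: 26.37
tcp_pos: [0.4197, 0.2539, 0.1393]
ee_rot: [[0.975, -0.221, 0.008], [-0.222, -0.975, 0.008], [0.006, -0.009, -1.0]]
wrist_force: [0.6, 1.5, -2.2]
gripper_width: 0.249
gripper_force: 30.0
```

Request:
drive_tool --pt "10 7 -7 20 0 0 -0.12" --pt "10 7 -7 20 0 0 -0.12" --pt "10 7 -7 20 0 0 -0.12" --pt "10 7 -7 20 0 0 -0.12" --pt "10 7 -7 0 0 0 -0.12"

```text
time_s: 26.78
tcp_pos: [0.4538, 0.2171, 0.2172]
ee_rot: [[0.675, -0.738, 0.005], [-0.738, -0.675, 0.004], [0.001, -0.007, -1.0]]
wrist_force: [0.9, 0.8, -2.6]
gripper_width: 0.248
gripper_force: 30.0
```

Request:
drive_tool --pt "10 7 -7 0 0 0 -0.12" --pt "10 7 -7 0 0 0 -0.12" --pt "10 7 -7 0 0 0 -0.12" --pt "10 7 -7 0 0 0 -0.12" --pt "10 7 -7 0 0 0 -0.12"

```text
time_s: 27.2
tcp_pos: [0.4865, 0.1807, 0.2125]
ee_rot: [[0.139, -0.99, -0.003], [-0.99, -0.139, -0.001], [0.0, 0.003, -1.0]]
wrist_force: [0.7, -1.4, -2.2]
gripper_width: 0.247
gripper_force: 30.0
```

Request:
drive_tool --pt "10 7 -7 0 0 0 -0.12" --pt "10 7 -7 0 0 0 -0.12" --pt "10 7 -7 0 0 0 -0.12" --pt "10 7 -7 0 0 0 -0.12" --pt "10 7 -7 0 0 0 -0.12"

```text
time_s: 27.62
tcp_pos: [0.5215, 0.1458, 0.2123]
ee_rot: [[-0.444, -0.896, -0.003], [-0.896, 0.444, -0.001], [0.002, 0.002, -1.0]]
wrist_force: [-0.5, 0.6, -3.0]
gripper_width: 0.25
gripper_force: 30.0
```

Request:
drive_tool --pt "10 7 -7 0 0 0 -0.12" --pt "10 7 -7 0 0 0 -0.12" --pt "10 7 -7 0 0 0 -0.12" --pt "10 7 -7 0 0 0 -0.12" --pt "10 7 -7 0 0 0 -0.12"

```text
time_s: 28.03
tcp_pos: [0.5565, 0.1109, 0.2122]
ee_rot: [[-0.873, -0.488, -0.003], [-0.488, 0.873, -0.0], [0.003, 0.001, -1.0]]
wrist_force: [-0.8, 0.4, -2.6]
gripper_width: 0.249
gripper_force: 30.0
```

Request:
drive_tool --pt "10 7 -7 0 0 0 -0.12" --pt "10 7 -7 0 0 0 -0.12" --pt "10 7 -7 0 0 0 -0.12" --pt "10 7 -7 0 0 0 -0.11" --pt "10 0 0 0 0 0 0"

```text
time_s: 28.45
tcp_pos: [0.5852, 0.0824, 0.2121]
ee_rot: [[-0.999, -0.043, -0.003], [-0.043, 0.999, -0.001], [0.003, -0.0, -1.0]]
wrist_force: [-0.0, 0.4, -3.7]
gripper_width: 0.245
gripper_force: 30.0
```

Request:
drive_tool --pt "10 9.6 0 -30 0 0 -0.01" --pt "10 0 0 -30 0 0 0" --pt "10 0 0 -30 0 0 0" --pt "10 0 0 -25 0 0 0" --pt "10 0 0 0 0 0 0"

```text
time_s: 28.87
tcp_pos: [0.5896, 0.0824, 0.0923]
ee_rot: [[-0.999, -0.038, -0.014], [-0.038, 0.999, -0.003], [0.014, -0.003, -1.0]]
wrist_force: [-1.2, -0.5, -4.8]
gripper_width: 0.249
gripper_force: 30.0
```

Request:
drive_tool --pt "10 0 0 0 0 0 0" --pt "10 0 0 0 0 0 0"

```text
time_s: 29.03
tcp_pos: [0.5957, 0.0839, 0.1003]
ee_rot: [[-0.999, -0.039, 0.002], [-0.039, 0.999, 0.0], [-0.002, 0.0, -1.0]]
wrist_force: [1.2, 0.4, -3.1]
gripper_width: 0.251
gripper_force: 30.0
```

```bash
python3 d.py cl2; python3 -c "
import cv2
a=cv2.imread('pics/cl2.png'); cv2.imwrite('pics/cl2c.png',cv2.resize(a[0:330],None,fx=1.25,fy=1.25))"
```

```text
[0.5957 0.0839 0.1003] [[-0.999, -0.039, 0.002], [-0.039, 0.999, 0.0], [-0.002, 0.0, -1.0]]
[  12  111  112  148 9242] [ 73. 165.] z 0.0103 rect [591.9 -91.5] [108.2  69.2] 2.26 box [591.8 -91.8] [108.2  68.4]
[251 112  90  12 849] [295. 117.] z 0.0102 rect [536.   62.7] [ 7.3 60.2] 2.26 box [536.   62.7] [ 7.2 60.1]
[ 137  127  103  103 6187] [194. 167.] z 0.0103 rect [582.3 -11.2] [74.  66.4] 1.91 box [582.3 -11.2] [73.8 65.7]
```

View pics/cl2c.png

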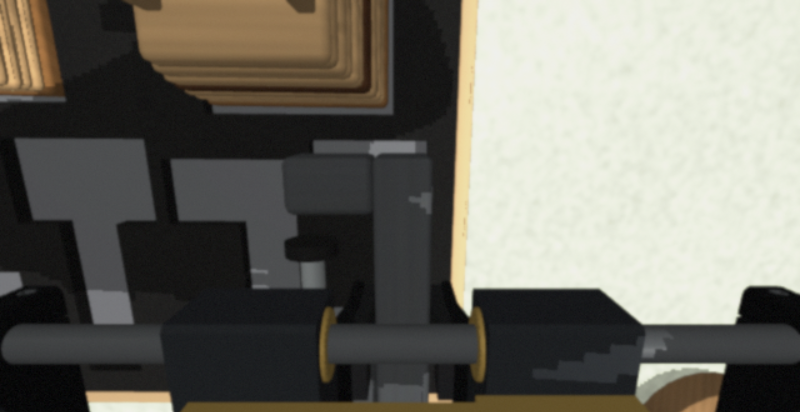

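The clamp is held over its recess, with the recess end strip visible at (365,147) and the clamp end just above it. I'll compare the two numerically.

```bash
cat > inh.py <<'E'
from h import *
import sys
# tool in hand: bbox of points in height band relative to TCP, in tray yaw frame
lo,hi,half=map(float,sys.argv[1:4])
p=shot("wrist"); w=cloud(p); t=np.array(p["s"]["tcp_pos"]); Z=w[...,2]-t[2]
k=(Z>lo)&(Z<hi)&(np.hypot(w[...,0]-t[0],w[...,1]-t[1])<.09)&(w[...,0]<t[0]-.018); k[232:]=0
k=cv2.morphologyEx(k.astype(np.uint8),cv2.MORPH_OPEN,np.ones((3,3),np.uint8)).astype(bool)
q=w[k]; r=cv2.minAreaRect((q[:,:2]*1000).astype(np.float32)); b,s=box(q[:,:2],1.9)
print(np.round(t*1000,1),k.sum(),"rect",np.round(r[0],1),np.round(r[1],1),round(r[2],2),"box",np.round(b*1000,1),np.round(s*1000,1),"minx %.1f"%(1000*np.percentile(q[:,0],.3)))
a=np.radians(1.9)
for x in range(-66,-15,6):
    kk=k&(abs(w[...,0]-t[0]-x/1000)<.003)
    if kk.sum()>10: print(x,"y",np.round(1000*np.percentile(w[kk][:,1],[1,99]),1),"z",np.round(1000*np.median(w[kk][:,2]),1))
E
python3 inh.py -.022 -.004 0
```

```text
[596.   84.1 101.1] 8239 rect [556.5  63.6] [43.2 58.5] 0.51 box [557.   63.9] [42.7 56.5] minx 534.9
-60 y [37.9 90.7] z 87.6
-54 y [37. 91.] z 88.3
-48 y [37.1 91.3] z 88.2
-42 y [37.5 91.7] z 88.3
-36 y [39.7 92. ] z 91.4
-30 y [71.1 92.3] z 91.6
-24 y [35.7 92.5] z 91.0
-18 y [35.4 92.9] z 91.0
```

Request:
drive_tool --pt "10 0 -1 -15 0 0 -0.006" --pt "10 0 0 -15 0 0 0" --pt "10 0 0 -7 0 0 0" --pt "10 0 0 0 0 0 0" --pt "10 0 0 0 0 0 0"

```text
time_s: 29.55
tcp_pos: [0.5952, 0.0825, 0.063]
ee_rot: [[-1.0, -0.031, 0.001], [-0.031, 1.0, 0.0], [-0.001, 0.0, -1.0]]
wrist_force: [-0.1, -0.3, -2.5]
gripper_width: 0.249
gripper_force: 30.0
```

```bash
python3 d.py cl3; python3 inh.py -.022 -.004 0
```

```text
[0.5952 0.0825 0.063 ] [[-1.0, -0.031, 0.001], [-0.031, 1.0, 0.0], [-0.001, 0.0, -1.0]]
[ 143    0  171   91 1566] [249.  75.] z 0.0103 rect [497.2  26.4] [44.8 94.7] 1.83 box [497.4  26.6] [44.4 94.3]
[   0  117   90  142 7917] [ 41. 168.] z 0.0103 rect [581.6 -85.6] [87.6 54. ] 1.83 box [580.9 -84.9] [86.2 51.9]
[239 116 108   9 672] [294. 119.] z 0.0103 rect [534.8  62.9] [ 4.4 60.8] 1.83 box [534.7  62.9] [ 4.4 60.7]
[ 105  135  121   95 8109] [172. 173.] z 0.0102 rect [574.5 -11.6] [57.7 66. ] 1.83 box [574.5 -11.6] [57.7 65.6]
[595.6  82.7  63.3] 8674 rect [542.2  62.2] [70.8 59.1] 0.05 box [543.1  62. ] [69.4 57. ] minx 508.2
-60 y [36.8 89.6] z 49.9
-54 y [36. 90.] z 50.6
-48 y [36.3 90.3] z 50.6
-42 y [36.4 90.5] z 50.6
-36 y [39.6 90.9] z 53.8
-30 y [69.9 91.1] z 54.0
-24 y [33.7 91.3] z 53.3
-18 y [34.1 91.6] z 53.3
```

Request:
drive_tool --pt "10 0 0 -2 0 0 -0.003" --pt "10 0 0 -2 0 0 0" --pt "10 0 0 -1.5 0 0 0" --pt "10 0 0 -1.5 0 0 0" --pt "10 0 0 0 0 0 0"

```text
time_s: 30.07
tcp_pos: [0.5945, 0.0823, 0.0547]
ee_rot: [[-1.0, -0.028, -0.001], [-0.028, 1.0, -0.0], [0.001, -0.0, -1.0]]
wrist_force: [0.1, 0.8, -2.3]
gripper_width: 0.251
gripper_force: 30.0
```

Request:
drive_tool --pt "10 0 0 -1.5 0 0 0" --pt "10 0 0 -1.5 0 0 0" --pt "10 0 0 -1.5 0 0 0" --pt "10 0 0 -1.5 0 0 0" --pt "10 0 0 0 0 0 0"

```text
time_s: 30.48
tcp_pos: [0.5947, 0.0824, 0.0495]
ee_rot: [[-1.0, -0.028, -0.0], [-0.028, 1.0, -0.0], [0.0, -0.0, -1.0]]
wrist_force: [-0.7, -0.3, 1.1]
gripper_width: 0.247
gripper_force: 30.0
```

Request:
drive_tool --pt "10 0 0 -1 0 0 0" --pt "10 0 0 -1 0 0 0" --pt "40 0 0 1 0 0 0" --pt "40 0 0 0 0 0 0" --pt "40 0 0 0 0 0 0"

```text
time_s: 30.9
tcp_pos: [0.5952, 0.0825, 0.0484]
ee_rot: [[-1.0, -0.028, 0.001], [-0.028, 1.0, 0.0], [-0.001, 0.0, -1.0]]
wrist_force: [-1.1, 0.3, 0.4]
gripper_width: 0.37
gripper_force: 0.0
```

Request:
drive_tool --pt "40 0 0 20 0 0 0" --pt "10 0 0 20 0 0 0" --pt "10 0 0 0 0 0 0" --pt "10 0 0 0 0 0 0" --pt "10 0 0 0 0 0 0"

```text
time_s: 31.32
tcp_pos: [0.5944, 0.0823, 0.0875]
ee_rot: [[-1.0, -0.027, -0.001], [-0.027, 1.0, 0.0], [0.001, 0.0, -1.0]]
wrist_force: [-0.2, -0.0, -1.1]
gripper_width: 0.184
gripper_force: 0.0
```

```bash
cat > seat.py <<'E'
from h import *
p=shot("wrist"); w=cloud(p); t=np.array(p["s"]["tcp_pos"])
for x in range(-66,-10,6):
    k=(abs(w[...,0]-t[0]-x/1000)<.003)&(abs(w[...,1]-t[1])<.012); k[235:]=0
    if k.sum()>10: print(x,"z",np.round(1000*np.nanpercentile(w[k][:,2],[10,50,90]),1),end=" ")
E
python3 seat.py
```

```text
-66 z [19.4 20.2 21. ] -60 z [10.  37.5 40.5] -54 z [38.3 40.1 40.9] -48 z [38.7 40.1 41. ] -42 z [38.8 40.1 41. ] -36 z [38.6 40.1 41.4] -30 z [38.8 40.1 41. ] -24 z [39.  40.1 40.9] -18 z [39.2 40.1 41. ] -12 z [39.2 40.4 75.9]
```

Request:
drive_tool --pt "0 0 0 -10 0 0 0" --pt "0 0 0 -8 0 0 0" --pt "0 0 0 -6 0 0 0" --pt "0 0 0 -5 0 0 0" --pt "0 0 0 -2 0 0 0"

```text
time_s: 31.78
tcp_pos: [0.5939, 0.082, 0.0593]
ee_rot: [[-1.0, -0.03, -0.003], [-0.03, 1.0, -0.003], [0.003, -0.003, -1.0]]
wrist_force: [-11.8, -0.1, 30.1]
gripper_width: -0.002
gripper_force: 15.1
```

Request:
drive_tool --pt "0 0 0 0 0 0 0" --pt "0 0 0 0 0 0 0" --pt "0 0 0 25 0 0 0" --pt "0 0 0 35 0 0 0" --pt "40 0 0 35 0 0 0"

```text
time_s: 32.2
tcp_pos: [0.5937, 0.082, 0.1514]
ee_rot: [[-1.0, -0.028, -0.004], [-0.028, 1.0, -0.002], [0.004, -0.001, -1.0]]
wrist_force: [1.8, -0.5, 0.6]
gripper_width: 0.033
gripper_force: 0.0
```

Request:
drive_tool --pt "50 -8 35 20 0 0 -0.027" --pt "50 -10 36 20 0 0 -0.027" --pt "50 -10 36 20 0 0 0" --pt "50 -10 36 0 0 0 0" --pt "50 -10 36 0 0 0 0"

```text
time_s: 32.62
tcp_pos: [0.5469, 0.262, 0.2124]
ee_rot: [[-1.0, 0.027, 0.002], [0.027, 1.0, 0.002], [-0.002, 0.002, -1.0]]
wrist_force: [0.3, -0.4, -1.0]
gripper_width: 0.374
gripper_force: 0.0
```

Request:
drive_tool --pt "50 -10 36 0 0 0 0" --pt "50 -10 36 0 0 0 0" --pt "50 -10 36 0 0 0 0" --pt "50 -10 20 0 0 0 0" --pt "50 0 0 0 0 0 0"

```text
time_s: 33.03
tcp_pos: [0.5052, 0.3921, 0.2097]
ee_rot: [[-1.0, 0.021, -0.001], [0.021, 1.0, -0.0], [0.001, -0.0, -1.0]]
wrist_force: [0.2, -1.0, -0.8]
gripper_width: 0.494
gripper_force: 0.0
```

Request:
drive_tool --pt "50 0 0 0 0 0 0" --pt "50 0 0 0 0 0 0"

```text
time_s: 33.2
tcp_pos: [0.5069, 0.3876, 0.2105]
ee_rot: [[-1.0, 0.026, -0.001], [0.026, 1.0, -0.001], [0.001, -0.001, -1.0]]
wrist_force: [0.4, -0.2, 0.2]
gripper_width: 0.5
gripper_force: 0.0
```

```bash
python3 e.py sq1
```

```text
[0.5069 0.3876 0.2105] [[-1.0, 0.026, -0.001], [0.026, 1.0, -0.001], [0.001, -0.001, -1.0]] [ 5.190e+01  2.460e+01 -1.000e-01  0.000e+00 -6.540e+01 -1.434e+02]
[   0    0   84   46 2368] [45. 18.] z98 0.0313 med [0.356  0.1391 0.0147] [354.7 138.8] [53.4 30.2] 63.7 rgb [155. 133.  38.]
[ 465    0   25  205 4099] [477.  96.] z98 0.0492 med [0.4339 0.5312 0.03  ] [441.7 532. ] [185.2   2.5] 5.9 rgb [64. 49. 33.]
[624   1  16 157 523] [632.  71.] z98 0.0399 med [0.4154 0.6618 0.0375] [425.7 676.6] [139.4  31.6] 14.8 rgb [83. 66. 46.]
[ 603    8   26  177 1090] [615. 100.] z98 0.0499 med [0.4422 0.6448 0.0477] [441.3 658.7] [158.6  37.9] 14.5 rgb [92. 74. 51.]
[ 540   23   46  172 3551] [561. 119.] z98 0.0496 med [0.4585 0.6026 0.0433] [447.4 612.4] [149.9  62.8] 6.4 rgb [119.  95.  65.]
[ 298   26   68  125 4663] [321.  98.] z98 0.0316 med [0.4408 0.3846 0.0298] [427.1 399.3] [ 64.  109.3] 88.6 rgb [153. 109.  66.]
[   0  101   78  124 7486] [ 31. 168.] z98 0.04 med [0.4963 0.095  0.0203] [494.  81.] [130.8  71. ] 0.8 rgb [41.  41.  36.5]
[ 280  180   50   45 1690] [305. 204.] z98 0.0197 med [0.54   0.3689 0.0148] [538.5 367. ] [52.2 47.8] 88.3 rgb [32. 32. 33.]
```

Request:
drive_tool --pt "50 -22 -2 -10 0 0 0" --pt "50 -22 -2 -10 0 0 0" --pt "50 -22 -2 -15 0 0 0" --pt "50 -22 -1 -25 0 0 0" --pt "50 0 0 -30 0 0 0"

```text
time_s: 33.67
tcp_pos: [0.4175, 0.38, 0.1227]
ee_rot: [[-1.0, 0.026, 0.001], [0.026, 1.0, 0.003], [-0.001, 0.003, -1.0]]
wrist_force: [-0.4, -0.2, -0.4]
gripper_width: 0.502
gripper_force: 0.0
```

Request:
drive_tool --pt "50 0 0 -30 0 0 0" --pt "50 0 0 -20 0 0 0" --pt "50 0 0 0 0 0 0" --pt "50 0 0 0 0 0 0"

```text
time_s: 34.0
tcp_pos: [0.4196, 0.3799, 0.071]
ee_rot: [[-1.0, 0.027, -0.001], [0.027, 1.0, -0.002], [0.001, -0.002, -1.0]]
wrist_force: [-0.5, -0.2, 0.3]
gripper_width: 0.499
gripper_force: 0.0
```

Request:
drive_tool --pt "50 -1 0.7 -15 0 0 0" --pt "50 0 0 -13 0 0 0" --pt "50 0 0 -10 0 0 0" --pt "50 0 0 0 0 0 0" --pt "10 0 0 0 0 0 0"

```text
time_s: 34.42
tcp_pos: [0.4187, 0.3821, 0.0342]
ee_rot: [[-1.0, 0.026, 0.001], [0.026, 1.0, 0.001], [-0.001, 0.001, -1.0]]
wrist_force: [-1.1, 0.9, 0.9]
gripper_width: 0.474
gripper_force: 0.0
```

Request:
drive_tool --pt "10 0 0 0 0 0 0" --pt "10 0 0 0 0 0 0" --pt "10 0 0 0 0 0 0" --pt "10 0 0 0 0 0 0" --pt "10 0 0 0 0 0 0"

```text
time_s: 34.83
tcp_pos: [0.4184, 0.3823, 0.0344]
ee_rot: [[-1.0, 0.026, 0.001], [0.026, 1.0, 0.001], [-0.001, 0.001, -1.0]]
wrist_force: [-0.2, -0.7, 4.3]
gripper_width: 0.296
gripper_force: 30.0
```

Request:
drive_tool --pt "10 0 0 0 0 0 0" --pt "10 0 0 15 0 0 0" --pt "10 0 0 30 0 0 0" --pt "10 0 0 30 0 0 0" --pt "10 0 0 30 0 0 0"

```text
time_s: 35.25
tcp_pos: [0.4174, 0.3812, 0.1385]
ee_rot: [[-1.0, 0.026, -0.002], [0.026, 1.0, -0.002], [0.002, -0.002, -1.0]]
wrist_force: [0.5, 1.1, -2.2]
gripper_width: 0.298
gripper_force: 30.0
```

Request:
drive_tool --pt "10 7 -13.7 20 0 0 0.1185" --pt "10 7 -13.7 20 0 0 0.1185" --pt "10 7 -13.7 20 0 0 0.1185" --pt "10 7 -13.7 20 0 0 0.1185" --pt "10 7 -13.7 0 0 0 0.1185"

```text
time_s: 35.67
tcp_pos: [0.4546, 0.314, 0.2223]
ee_rot: [[-0.84, -0.542, 0.005], [-0.542, 0.84, 0.005], [-0.007, 0.001, -1.0]]
wrist_force: [0.9, 0.5, -2.5]
gripper_width: 0.299
gripper_force: 30.0
```

Request:
drive_tool --pt "10 7 -13.7 0 0 0 0.1185" --pt "10 7 -13.7 0 0 0 0.1185" --pt "10 7 -13.7 0 0 0 0.1185" --pt "10 7 -13.7 0 0 0 0.1185" --pt "10 7 -13.7 0 0 0 0.1185"

```text
time_s: 36.08
tcp_pos: [0.4876, 0.2439, 0.2175]
ee_rot: [[-0.395, -0.919, -0.002], [-0.919, 0.395, -0.001], [0.001, 0.001, -1.0]]
wrist_force: [0.5, -0.4, -1.5]
gripper_width: 0.288
gripper_force: 30.0
```

Request:
drive_tool --pt "10 7 -13.7 0 0 0 0.1185" --pt "10 7 -13.7 0 0 0 0.1185" --pt "10 7 -13.7 0 0 0 0.1185" --pt "10 7 -13.7 0 0 0 0.1185" --pt "10 7 -13.7 0 0 0 0.1185"

```text
time_s: 36.5
tcp_pos: [0.5226, 0.1755, 0.2174]
ee_rot: [[0.185, -0.983, -0.002], [-0.983, -0.185, -0.0], [0.0, 0.002, -1.0]]
wrist_force: [-0.7, 0.1, -1.3]
gripper_width: 0.301
gripper_force: 30.0
```

Request:
drive_tool --pt "10 7 -13.7 0 0 0 0.1185" --pt "10 7 -13.7 0 0 0 0.1185" --pt "10 7 -13.7 0 0 0 0.1185" --pt "10 7 -13.7 0 0 0 0.1185" --pt "10 7 -13.7 0 0 0 0.1185"

```text
time_s: 36.92
tcp_pos: [0.5576, 0.1071, 0.2174]
ee_rot: [[0.702, -0.712, -0.002], [-0.712, -0.702, -0.0], [-0.001, 0.002, -1.0]]
wrist_force: [0.4, 0.1, -2.0]
gripper_width: 0.293
gripper_force: 30.0
```

Request:
drive_tool --pt "10 7 -13.7 0 0 0 0.1185" --pt "10 7 -13.7 0 0 0 0.1185" --pt "10 7 -13.7 0 0 0 0.1185" --pt "10 7 -13.7 0 0 0 0.1185" --pt "10 7 -13.7 0 0 0 0.1185"

```text
time_s: 37.33
tcp_pos: [0.5927, 0.0387, 0.2173]
ee_rot: [[0.98, -0.198, -0.002], [-0.198, -0.98, 0.0], [-0.002, 0.0, -1.0]]
wrist_force: [-0.1, -0.1, -1.8]
gripper_width: 0.296
gripper_force: 30.0
```

Request:
drive_tool --pt "10 7 -13.7 0 0 0 0.1185" --pt "10 7 -13.7 0 0 0 0.1185" --pt "10 0 0 0 0 0 0" --pt "10 0 0 0 0 0 0"

```text
time_s: 37.67
tcp_pos: [0.6066, 0.0115, 0.2172]
ee_rot: [[1.0, 0.028, -0.002], [0.028, -1.0, 0.0], [-0.002, -0.0, -1.0]]
wrist_force: [0.1, -0.2, -1.7]
gripper_width: 0.296
gripper_force: 30.0
```

Request:
drive_tool --pt "10 1.5 -0.8 -38 0 0 0.005" --pt "10 0 0 -38 0 0 0" --pt "10 0 0 -38 0 0 0" --pt "10 0 0 -28 0 0 0" --pt "10 0 0 -10 0 0 0"

```text
time_s: 38.08
tcp_pos: [0.6046, 0.0113, 0.0612]
ee_rot: [[0.999, 0.035, -0.01], [0.035, -0.999, -0.001], [-0.01, 0.001, -1.0]]
wrist_force: [-1.4, 0.7, -2.6]
gripper_width: 0.293
gripper_force: 30.0
```

Request:
drive_tool --pt "10 0 0 0 0 0 0" --pt "10 0 0 0 0 0 0" --pt "10 0 0 0 0 0 0"

```text
time_s: 38.33
tcp_pos: [0.6103, 0.0118, 0.0688]
ee_rot: [[0.999, 0.037, 0.005], [0.037, -0.999, 0.001], [0.005, -0.001, -1.0]]
wrist_force: [1.1, -0.5, -0.4]
gripper_width: 0.293
gripper_force: 30.0
```

```bash
python3 d.py sq2; sed 's/w\[...,0\]<t\[0\]-.018/w[...,0]>t[0]+.018/; s/range(-66,-15,6)/range(18,80,6)/' inh.py > inh2.py; python3 inh2.py -.022 .004 0; python3 -c "
import cv2
a=cv2.imread('pics/sq2.png'); cv2.imwrite('pics/sq2c.png',cv2.resize(a[0:330],None,fx=1.25,fy=1.25))"
```

```text
[0.6103 0.0118 0.0688] [[0.999, 0.037, 0.005], [0.037, -0.999, 0.001], [0.005, -0.001, -1.0]]
[ 459  127   58  112 4565] [487. 178.] z 0.0103 rect [636.3 -89.6] [70.2 27.2] 1.89 box [637.3 -89.5] [68.1 27. ]
[ 558  128   82  131 7657] [602. 183.] z 0.0104 rect [ 631.8 -164.2] [83.7 51.8] 2.16 box [ 632.1 -163.5] [83.  50.3]
[610.3  11.8  69. ] 3828 rect [642.9  11.9] [29.9 26.1] 1.46 box [643.1  11.9] [29.3 25.7] minx 628.6
18 y [-1.3 24.2] z 64.8
24 y [-1.1 24.3] z 64.9
30 y [-0.8 24.3] z 65.1
36 y [-0.6 25. ] z 65.0
42 y [-0.5 25. ] z 65.0
48 y [ 0.2 24.5] z 63.2
```

View pics/sq2c.png

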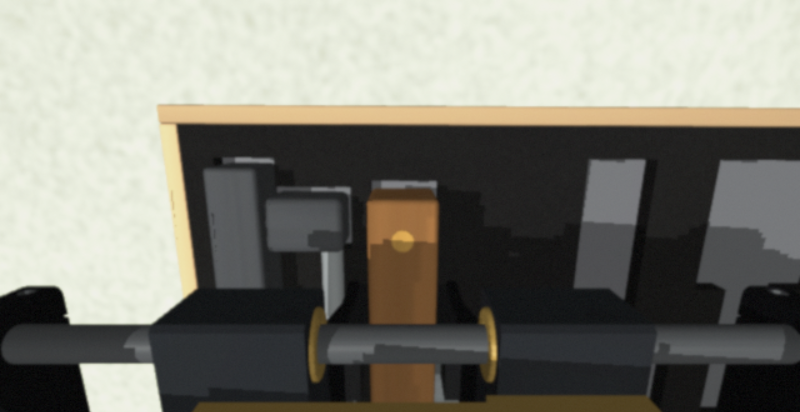

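The clamp is seated at left, the square's stock sits over its recess, and a strip of recess floor shows beyond its end at about (324,148). I'll measure that strip.

Run:
```python
from h import *
p=shot("wrist"); w=cloud(p); P=plane(p,.010); f=p["frame"].astype(int); t=p["s"]["tcp_pos"]
k=np.zeros((400,640),bool); k[140:160,285:365]=1
k&=(f.max(-1)>55)&(f.max(-1)-f.min(-1)<30)&(w[...,2]<.016)
q=P[k]*1000; print(k.sum(),np.percentile(q,[1,50,99],axis=0).round(1), np.round(t,4))
k2=np.zeros((400,640),bool); k2[140:235,285:365]=1; k2&=(w[...,2]>.05)
print(np.percentile(w[k2][:,0]*1000,[99,99.7]).round(1))
```

```text
384 [[651.9  -4. ]
 [655.5  10.9]
 [657.9  27. ]] [0.61   0.0117 0.0688]
[657.6 657.7]
```

Request:
drive_tool --pt "10 -1.8 -0.8 -4 0 0 -0.002" --pt "10 0 0 -4 0 0 0" --pt "10 0 0 -3 0 0 0" --pt "10 0 0 -2 0 0 0" --pt "10 0 0 0 0 0 0"

```text
time_s: 38.9
tcp_pos: [0.6067, 0.0103, 0.0533]
ee_rot: [[0.999, 0.035, -0.001], [0.035, -0.999, -0.0], [-0.001, 0.0, -1.0]]
wrist_force: [-1.6, 0.1, 1.2]
gripper_width: 0.295
gripper_force: 30.0
```

Request:
drive_tool --pt "10 0 0 -1.5 0 0 0" --pt "10 0 0 -1.5 0 0 0" --pt "10 0 0 -1.5 0 0 0" --pt "10 0 0 -1.5 0 0 0" --pt "10 0 0 0 0 0 0"

```text
time_s: 39.32
tcp_pos: [0.6081, 0.0106, 0.0483]
ee_rot: [[0.999, 0.035, 0.003], [0.035, -0.999, 0.0], [0.003, -0.0, -1.0]]
wrist_force: [0.2, 0.4, 5.4]
gripper_width: 0.296
gripper_force: 30.0
```

Request:
drive_tool --pt "10 0 0 -1.5 0 0 0" --pt "10 0 0 -1.5 0 0 0" --pt "10 0 0 0 0 0 0"

```text
time_s: 39.57
tcp_pos: [0.6072, 0.0105, 0.0453]
ee_rot: [[0.999, 0.035, 0.002], [0.035, -0.999, 0.0], [0.002, -0.0, -1.0]]
wrist_force: [-2.6, 0.2, 6.3]
gripper_width: 0.293
gripper_force: 30.0
```

```bash
python3 inh2.py -.022 .004 0
```

```text
[607.2  10.5  45.3] 11718 rect [644.7  45.1] [96.2 38.8] 89.98 box [644.7  45.3] [40.4 94.6] minx 625.4
18 y [-2.3 92. ] z 40.3
24 y [-1.9 91.5] z 39.7
30 y [-1.6 91.9] z 39.6
36 y [-1.2 91.4] z 39.5
42 y [-1.2 89.1] z 38.8
48 y [-0.9 86.7] z 39.4
54 y [71.7 83. ] z 39.1
```

Request:
drive_tool --pt "35 0 0 0 0 0 0" --pt "35 0 0 0 0 0 0" --pt "35 0 0 0 0 0 0" --pt "35 0 0 15 0 0 0" --pt "35 0 0 25 0 0 0"

```text
time_s: 40.03
tcp_pos: [0.6042, 0.0099, 0.0812]
ee_rot: [[0.999, 0.034, -0.008], [0.034, -0.999, -0.001], [-0.008, 0.001, -1.0]]
wrist_force: [0.0, 0.3, -0.3]
gripper_width: 0.349
gripper_force: 0.0
```

Request:
drive_tool --pt "0 0 0 0 0 0 0" --pt "0 0 0 0 0 0 0" --pt "0 0 0 0 0 0 0" --pt "0 0 0 0 0 0 0"

```text
time_s: 40.37
tcp_pos: [0.6059, 0.0102, 0.0832]
ee_rot: [[0.999, 0.034, -0.002], [0.034, -0.999, -0.0], [-0.002, 0.0, -1.0]]
wrist_force: [0.3, 0.1, -0.1]
gripper_width: 0.133
gripper_force: 0.0
```

```bash
sed 's/range(-66,-10,6)/range(10,60,6)/' seat.py > seat2.py; python3 seat2.py; python3 -c "
from h import *
print(sense()['tcp_pos'],sense()['gripper_width'])"
```

```text
10 z [39.5 40.7 72.3] 16 z [39.4 40.2 41. ] 22 z [39.5 40.2 41. ] 28 z [39.5 40.3 41.1] 34 z [39.6 40.4 41.4] 40 z [ 39.3  40.3 139.6] 46 z [14.  39.2 40.6] 52 z [ 9.7 11.3 20.7] 58 z [19.3 20.2 21. ] [0.60595039 0.01018539 0.08319622] 0.08978979671861587
```

Request:
drive_tool --pt "0 10 0 -6 0 0 0" --pt "0 0 0 -6 0 0 0" --pt "0 0 0 -6 0 0 0" --pt "0 0 0 -6 0 0 0" --pt "0 0 0 -3 0 0 0"

```text
time_s: 40.83
tcp_pos: [0.6165, 0.0103, 0.0593]
ee_rot: [[0.999, 0.036, -0.002], [0.036, -0.999, -0.002], [-0.002, 0.002, -1.0]]
wrist_force: [-11.9, 3.0, 30.5]
gripper_width: 0.005
gripper_force: 15.3
```

Request:
drive_tool --pt "0 0 0 0 0 0 0" --pt "0 0 0 12 0 0 0" --pt "0 -20 0 0 0 0 0" --pt "0 -20 0 0 0 0 0" --pt "0 0 0 -6 0 0 0"

```text
time_s: 41.25
tcp_pos: [0.5737, 0.0101, 0.0638]
ee_rot: [[0.999, 0.034, -0.002], [0.034, -0.999, 0.0], [-0.002, -0.0, -1.0]]
wrist_force: [-0.4, -0.4, -0.1]
gripper_width: 0.007
gripper_force: 0.0
```

Request:
drive_tool --pt "0 0 0 -5 0 0 0" --pt "0 0 0 -3 0 0 0" --pt "0 0 0 0 0 0 0" --pt "0 0 0 0 0 0 0"

```text
time_s: 41.58
tcp_pos: [0.576, 0.0103, 0.0593]
ee_rot: [[0.999, 0.036, -0.003], [0.036, -0.999, -0.002], [-0.003, 0.002, -1.0]]
wrist_force: [-12.0, 3.2, 29.0]
gripper_width: 0.004
gripper_force: 14.4
```

Request:
drive_tool --pt "0 0 0 35 0 0 0" --pt "0 0 0 40 0 0 0" --pt "30 -10 20 40 0 0 0" --pt "60 -11 35 40 0 0 0" --pt "60 -11 38 0 0 0 0"

```text
time_s: 42.0
tcp_pos: [0.5528, 0.094, 0.2046]
ee_rot: [[0.999, 0.033, 0.014], [0.033, -0.999, 0.004], [0.014, -0.003, -1.0]]
wrist_force: [1.6, 0.3, 0.2]
gripper_width: 0.151
gripper_force: 0.0
```

Request:
drive_tool --pt "60 -11 38 0 0 0 0" --pt "60 -11 38 0 0 0 0" --pt "60 -11 38 0 0 0 0" --pt "60 -11 38 0 0 0 0" --pt "60 -11 38 0 0 0 0"

```text
time_s: 42.42
tcp_pos: [0.493, 0.2856, 0.1971]
ee_rot: [[0.999, 0.035, 0.0], [0.035, -0.999, 0.0], [0.0, -0.0, -1.0]]
wrist_force: [0.8, 0.2, -0.2]
gripper_width: 0.523
gripper_force: 0.0
```

Request:
drive_tool --pt "60 -11 38 0 0 0 0" --pt "60 -11 38 0 0 0 0" --pt "60 0 0 0 0 0 0" --pt "60 0 0 0 0 0 0" --pt "60 0 0 0 0 0 0"

```text
time_s: 42.83
tcp_pos: [0.4713, 0.3597, 0.1966]
ee_rot: [[0.999, 0.035, -0.001], [0.035, -0.999, -0.001], [-0.001, 0.001, -1.0]]
wrist_force: [-0.5, 1.1, 0.1]
gripper_width: 0.597
gripper_force: 0.0
```

```bash
python3 e.py sh1; python3 -c "
import cv2
a=cv2.imread('pics/sh1.png'); cv2.imwrite('pics/sh1c.png',cv2.resize(a[0:260,150:550],None,fx=1.8,fy=1.8))"
```

```text
[0.4713 0.3597 0.1966] [[0.999, 0.035, -0.001], [0.035, -0.999, -0.001], [-0.001, 0.001, -1.0]] [ 53.   21.   -8.    0.  -61.1  39. ]
[ 259    0   58  138 4682] [282.  75.] z98 0.0316 med [0.5574 0.3984 0.0155] [568.3 398.1] [118.8  53.1] 9.8 rgb [38. 38. 39.]
[  555     0    85   225 14257] [606. 125.] z98 0.0389 med [0.5249 0.0973 0.0203] [535.3  83.2] [209.   78.1] 4.5 rgb [38. 39. 38.]
[  0  51  25  56 666] [ 9. 86.] z98 0.0449 med [0.5439 0.6248 0.0414] [550.7 628.3] [45.4 11.5] 14.9 rgb [116.   94.5  68. ]
[ 103  103   54  122 3298] [130. 163.] z98 0.0491 med [0.4818 0.5363 0.0296] [473.5 535.6] [122.7   3.6] 6.1 rgb [57. 43. 29.]
[   0  115   60  110 1636] [ 31. 157.] z98 0.0498 med [0.4904 0.6135 0.0442] [471.3 625.3] [104.2  48. ] 14.7 rgb [105.5  84.   58. ]
```

View pics/sh1c.png

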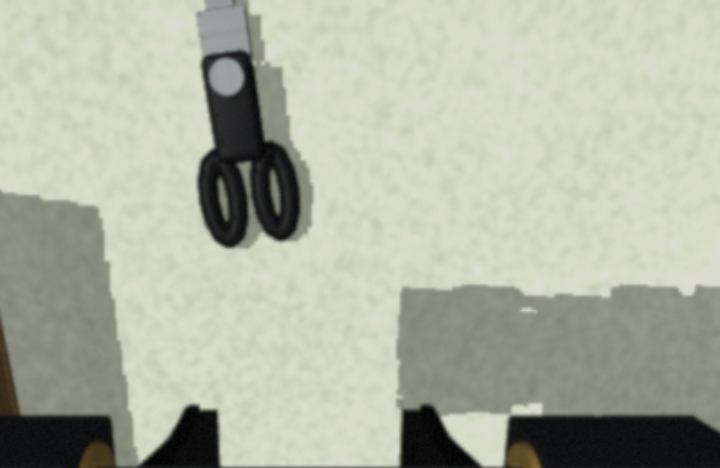

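The shears have been knocked aside: they now sit at y≈0.398 with yaw ≈10°, the block at (228,105) in the crop, bows nearer. I'll measure the pivot block.

Run:
```python
import sys; sys.argv=['x','sh1.npz']; sys.path.insert(0,'.')
from f import *
k=reg(0,150,250,325,.0235,.036);print("block",rect(k),np.percentile(Z[k],[5,50,95]))
k=reg(0,150,250,325,.006,.036);q=w[k][:,:2]*1000
a=np.radians(9.8);ex=np.array([np.cos(a),np.sin(a)]);ey=np.array([-ex[1],ex[0]])
X=q@ex;Y=q@ey;zz=Z[k]
print("rear x",np.percentile(X,.5), "bows y",np.percentile(Y,[.5,99.5]))
c=np.array([568.3,398.1]);print("ctr",c@ex,c@ey)
```

```text
block (np.int64(1652), array([576.2, 399.5]), array([50.1, 24. ]), 9.6) [0.02522573 0.02806233 0.03167791]
rear x 570.0154119744001 bows y [270.16411158 320.59202033]
ctr 627.7677103261649 295.56082601022115
```

Request:
drive_tool --pt "60 27 10 -15 0 0 0.067" --pt "60 27 10 -20 0 0 0.067" --pt "60 27 10 -20 0 0 0" --pt "60 27 10 -20 0 0 0" --pt "60 2 0.7 -20 0 0 0"

```text
time_s: 43.3
tcp_pos: [0.5862, 0.3995, 0.1007]
ee_rot: [[0.986, 0.164, 0.003], [0.164, -0.986, 0.001], [0.003, -0.001, -1.0]]
wrist_force: [0.3, -0.7, -0.6]
gripper_width: 0.598
gripper_force: 0.0
```

Request:
drive_tool --pt "60 0 0 -20 0 0 0" --pt "60 0 0 -10 0 0 0" --pt "60 0 0 0 0 0 0" --pt "60 0 0 0 0 0 0"

```text
time_s: 43.63
tcp_pos: [0.5817, 0.3992, 0.0726]
ee_rot: [[0.986, 0.167, 0.0], [0.167, -0.986, -0.001], [-0.0, 0.001, -1.0]]
wrist_force: [0.3, -0.1, -0.2]
gripper_width: 0.602
gripper_force: 0.0
```

```bash
python3 e.py sh2|head -1;  python3 - <<'E'
import sys; sys.argv=['x','sh2.npz']; sys.path.insert(0,'.')
from f import *
k=reg(0,232,240,400,.0235,.036);print("block",rect(k))
k=reg(0,232,240,400,.006,.036);q=w[k][:,:2]*1000
a=np.radians(9.6);ex=np.array([np.cos(a),np.sin(a)]);X=q@ex
print("tip x",np.percentile(X,[99,99.8]),rect(k))
E
```

```text
[0.5817 0.3992 0.0726] [[0.986, 0.167, 0.0], [0.167, -0.986, -0.001], [-0.0, 0.001, -1.0]] [ 47.6  37.7   1.8   0.  -54.1  52. ]
block (np.int64(1520), array([589.3, 401.6]), array([23.8, 23.6]), 8.73)
tip x [694.28500912 694.77247464] (np.int64(3635), array([606.4, 404.7]), array([59., 24.]), 9.74)
```

Request:
drive_tool --pt "60 0 0.6 -15 0 0 0" --pt "60 0 0 -15 0 0 0" --pt "60 0 0 -11 0 0 0" --pt "60 0 0 0 0 0 0" --pt "10 0 0 0 0 0 0"

```text
time_s: 44.1
tcp_pos: [0.5814, 0.4009, 0.0321]
ee_rot: [[0.986, 0.168, 0.001], [0.168, -0.986, 0.0], [0.001, -0.0, -1.0]]
wrist_force: [0.6, -0.2, 1.2]
gripper_width: 0.574
gripper_force: 0.0
```

Request:
drive_tool --pt "10 0 0 0 0 0 0" --pt "10 0 0 0 0 0 0" --pt "10 0 0 0 0 0 0" --pt "10 0 0 0 0 0 0" --pt "10 0 0 0 0 0 0"

```text
time_s: 44.52
tcp_pos: [0.5815, 0.401, 0.0321]
ee_rot: [[0.986, 0.168, 0.001], [0.168, -0.986, 0.001], [0.001, -0.001, -1.0]]
wrist_force: [-0.8, 0.3, 1.9]
gripper_width: 0.276
gripper_force: 30.0
```

Request:
drive_tool --pt "10 0 0 0 0 0 0" --pt "10 0 0 0 0 0 0" --pt "10 0 0 0 0 0 0"

```text
time_s: 44.77
tcp_pos: [0.5814, 0.401, 0.0321]
ee_rot: [[0.986, 0.168, 0.001], [0.168, -0.986, 0.001], [0.001, -0.0, -1.0]]
wrist_force: [-2.2, 0.4, 3.6]
gripper_width: 0.273
gripper_force: 30.0
```

Request:
drive_tool --pt "10 0 0 15 0 0 0" --pt "10 0 0 30 0 0 0" --pt "10 0 0 40 0 0 0" --pt "10 0 0 40 0 0 0" --pt "10 0 0 40 0 0 0"

```text
time_s: 45.18
tcp_pos: [0.5805, 0.4001, 0.1967]
ee_rot: [[0.986, 0.168, -0.002], [0.168, -0.986, -0.002], [-0.003, 0.001, -1.0]]
wrist_force: [0.1, 1.4, -1.7]
gripper_width: 0.27
gripper_force: 30.0
```

Request:
drive_tool --pt "10 0.6 -20 15 0 0 -0.117" --pt "10 0.6 -20 0 0 0 -0.117" --pt "10 0.6 -20 0 0 0 -0.117" --pt "10 0.6 -20 0 0 0 -0.117" --pt "10 0.6 -20 0 0 0 -0.117"

```text
time_s: 45.6
tcp_pos: [0.5834, 0.2995, 0.2102]
ee_rot: [[0.912, -0.41, -0.002], [-0.41, -0.912, -0.001], [-0.002, 0.002, -1.0]]
wrist_force: [0.1, -0.3, -2.4]
gripper_width: 0.273
gripper_force: 30.0
```

Request:
drive_tool --pt "10 0.6 -20 0 0 0 -0.117" --pt "10 0.6 -20 0 0 0 -0.117" --pt "10 0.6 -20 0 0 0 -0.117" --pt "10 0.6 -20 0 0 0 -0.117" --pt "10 0.6 -20 0 0 0 -0.117"

```text
time_s: 46.02
tcp_pos: [0.5865, 0.1994, 0.2102]
ee_rot: [[0.534, -0.845, -0.002], [-0.845, -0.534, -0.001], [-0.001, 0.002, -1.0]]
wrist_force: [0.4, -0.7, -1.6]
gripper_width: 0.272
gripper_force: 30.0
```

Request:
drive_tool --pt "10 0.6 -20 0 0 0 -0.117" --pt "10 0.6 -20 0 0 0 -0.117" --pt "10 0.6 -20 0 0 0 -0.117" --pt "10 0.6 -20 0 0 0 -0.117" --pt "10 0.6 -20 0 0 0 -0.117"

```text
time_s: 46.43
tcp_pos: [0.5894, 0.0995, 0.2103]
ee_rot: [[-0.022, -1.0, -0.002], [-1.0, 0.022, -0.0], [0.0, 0.002, -1.0]]
wrist_force: [0.5, -0.3, -1.6]
gripper_width: 0.272
gripper_force: 30.0
```

Request:
drive_tool --pt "10 0.6 -20 0 0 0 -0.117" --pt "10 0.6 -20 0 0 0 -0.117" --pt "10 0.6 -20 0 0 0 -0.117" --pt "10 0.6 -20 0 0 0 -0.117" --pt "10 0.6 -20 0 0 0 -0.117"

```text
time_s: 46.85
tcp_pos: [0.5924, -0.0003, 0.2103]
ee_rot: [[-0.57, -0.822, -0.002], [-0.822, 0.57, 0.0], [0.001, 0.002, -1.0]]
wrist_force: [-0.3, 0.7, -1.7]
gripper_width: 0.273
gripper_force: 30.0
```

Request:
drive_tool --pt "10 0.6 -20 0 0 0 -0.117" --pt "10 0.6 -20 0 0 0 -0.117" --pt "10 0.6 -20 0 0 0 -0.117" --pt "10 0.6 -20 0 0 0 -0.117" --pt "10 0.6 -20 0 0 0 -0.117"

```text
time_s: 47.27
tcp_pos: [0.5953, -0.1002, 0.2103]
ee_rot: [[-0.929, -0.37, -0.002], [-0.37, 0.929, 0.0], [0.002, 0.001, -1.0]]
wrist_force: [1.3, 1.1, -1.2]
gripper_width: 0.274
gripper_force: 30.0
```

Request:
drive_tool --pt "10 0.6 -20 0 0 0 -0.117" --pt "10 0.6 -20 0 0 0 -0.117" --pt "10 0.6 -20 0 0 0 -0.117" --pt "10 0 0 0 0 0 0" --pt "10 0 0 0 0 0 0"

```text
time_s: 47.68
tcp_pos: [0.5972, -0.1601, 0.2102]
ee_rot: [[-0.999, -0.033, -0.002], [-0.033, 0.999, 0.001], [0.002, 0.001, -1.0]]
wrist_force: [-0.2, 0.5, -1.7]
gripper_width: 0.275
gripper_force: 30.0
```

Request:
drive_tool --pt "10 1.6 -2 -38 0 0 0" --pt "10 0 0 -38 0 0 0" --pt "10 0 0 -38 0 0 0" --pt "10 0 0 -22 0 0 0" --pt "10 0 0 -10 0 0 0"

```text
time_s: 48.1
tcp_pos: [0.5965, -0.1601, 0.0608]
ee_rot: [[-0.999, -0.036, -0.009], [-0.036, 0.999, 0.001], [0.009, 0.001, -1.0]]
wrist_force: [0.3, 0.2, -1.9]
gripper_width: 0.275
gripper_force: 30.0
```

Request:
drive_tool --pt "10 0 0 0 0 0 0" --pt "10 0 0 0 0 0 0" --pt "10 0 0 0 0 0 0"

```text
time_s: 48.35
tcp_pos: [0.6013, -0.1611, 0.0676]
ee_rot: [[-0.999, -0.036, 0.004], [-0.036, 0.999, -0.001], [-0.004, -0.001, -1.0]]
wrist_force: [0.2, -0.9, -1.4]
gripper_width: 0.274
gripper_force: 30.0
```

```bash
python3 d.py sh3; python3 inh.py -.028 .004 0; python3 -c "
import cv2
a=cv2.imread('pics/sh3.png'); cv2.imwrite('pics/sh3c.png',cv2.resize(a[60:260,170:470],None,fx=2.5,fy=2.5))"
```

```text
[ 0.6013 -0.1611  0.0676] [[-0.999, -0.036, 0.004], [-0.036, 0.999, -0.001], [-0.004, -0.001, -1.0]]
[ 299  119   51   48 1417] [325. 135.] z 0.0103 rect [ 553.7 -162.7] [27.7 29.5] 1.18 box [ 553.6 -162.8] [27.1 29.5]
[489 120  26  74 768] [504. 156.] z 0.0102 rect [558.8 -55.4] [ 9.2 44.4] 89.33 box [558.8 -56.1] [44.  9.]
[385 132  24  62 813] [393. 168.] z 0.0102 rect [ 564.6 -118.5] [37.8 14.1] 4.95 box [ 564.5 -117.8] [37.1 14.2]
[ 601.3 -161.1   67.8] 4067 rect [ 548.2 -158.5] [27.3 74.9] 78.13 box [ 547.3 -157.3] [71.5 37.3] minx 511.8
-54 y [-170.8 -157.2] z 45.5
-48 y [-170.7 -157. ] z 45.7
-42 y [-174.9 -152.2] z 46.5
-36 y [-175.3 -152. ] z 47.7
-30 y [-175.2 -151.7] z 47.8
-24 y [-175.1 -151.4] z 47.8
-18 y [-173.6 -152.2] z 55.0
```

View pics/sh3c.png

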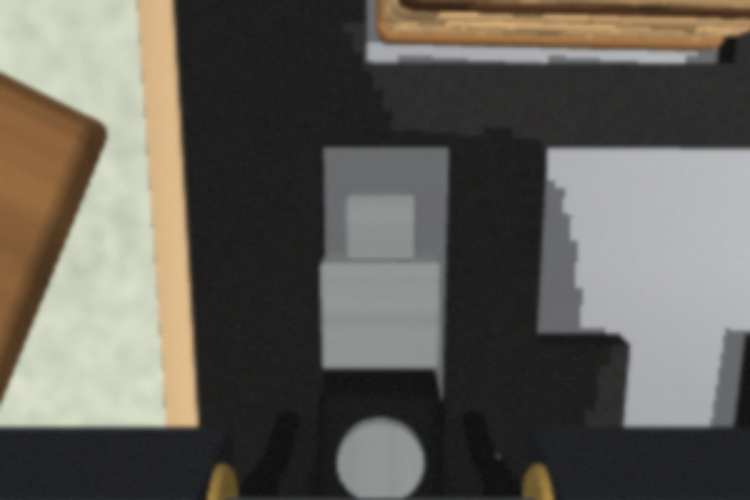

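Request:
drive_tool --pt "10 -2.6 1 -4 0 0 -0.002" --pt "10 0 0 -4 0 0 0" --pt "10 0 0 -3 0 0 0" --pt "10 0 0 -2 0 0 0" --pt "10 0 0 0 0 0 0"

```text
time_s: 48.87
tcp_pos: [0.5966, -0.1603, 0.0518]
ee_rot: [[-0.999, -0.032, -0.001], [-0.032, 0.999, 0.0], [0.001, 0.0, -1.0]]
wrist_force: [-0.2, 0.1, -1.9]
gripper_width: 0.271
gripper_force: 30.0
```

Request:
drive_tool --pt "10 0 0 -1.5 0 0 0" --pt "10 0 0 -1.5 0 0 0" --pt "10 0 0 -1.5 0 0 0" --pt "10 0 0 -1.5 0 0 0" --pt "10 0 0 0 0 0 0"

```text
time_s: 49.28
tcp_pos: [0.5968, -0.1602, 0.046]
ee_rot: [[-0.999, -0.032, -0.001], [-0.032, 0.999, 0.0], [0.001, 0.0, -1.0]]
wrist_force: [0.3, 0.5, -1.8]
gripper_width: 0.272
gripper_force: 30.0
```

Request:
drive_tool --pt "10 0 0 -1.5 0 0 0" --pt "10 0 0 -1 0 0 0" --pt "10 0 0 0 0 0 0"

```text
time_s: 49.53
tcp_pos: [0.5968, -0.1603, 0.0437]
ee_rot: [[-0.999, -0.032, -0.0], [-0.032, 0.999, 0.0], [0.0, 0.0, -1.0]]
wrist_force: [0.5, -0.6, -1.9]
gripper_width: 0.271
gripper_force: 30.0
```

Request:
drive_tool --pt "10 0 0 -1 0 0 0" --pt "10 0 0 -1 0 0 0" --pt "10 0 0 0 0 0 0"

```text
time_s: 49.78
tcp_pos: [0.5972, -0.1603, 0.0421]
ee_rot: [[-0.999, -0.033, 0.0], [-0.033, 0.999, -0.0], [-0.0, -0.0, -1.0]]
wrist_force: [-0.2, 0.2, -0.8]
gripper_width: 0.277
gripper_force: 30.0
```

Request:
drive_tool --pt "40 0 0 0 0 0 0" --pt "40 0 0 0 0 0 0" --pt "40 0 0 0 0 0 0" --pt "40 0 0 15 0 0 0" --pt "40 0 0 25 0 0 0"

```text
time_s: 50.2
tcp_pos: [0.595, -0.1601, 0.0796]
ee_rot: [[-0.999, -0.032, -0.006], [-0.032, 0.999, 0.001], [0.006, 0.001, -1.0]]
wrist_force: [0.6, 0.2, 0.1]
gripper_width: 0.397
gripper_force: 0.0
```

Request:
drive_tool --pt "0 0 0 0 0 0 0" --pt "0 0 0 0 0 0 0" --pt "0 0 0 0 0 0 0" --pt "0 0 0 0 0 0 0" --pt "0 0 0 0 0 0 0"

```text
time_s: 50.62
tcp_pos: [0.5964, -0.1602, 0.081]
ee_rot: [[-0.999, -0.032, -0.002], [-0.032, 0.999, 0.0], [0.002, 0.0, -1.0]]
wrist_force: [0.2, -0.2, 0.2]
gripper_width: 0.111
gripper_force: 0.0
```

```bash
python3 seat.py; python3 -c "
from h import *
print(sense()['tcp_pos'],sense()['gripper_width'])"
```

```text
-66 z [19.3 20.1 20.9] -60 z [19.3 20.3 21.1] -54 z [ 9.6 10.9 20.5] -48 z [ 9.9 19.6 20.9] -42 z [10.1 20.  22.5] -36 z [ 21.3  22.4 138.6] -30 z [21.1 22.1 23. ] -24 z [21.2 22.1 22.9] -18 z [21.6 33.  37.9] -12 z [37.4 41.3 70.9] [ 0.59645489 -0.16025215  0.0810666 ] 0.06774956151372165
```

Request:
drive_tool --pt "0 10 0 -6 0 0 0" --pt "0 0 0 -6 0 0 0" --pt "0 0 0 -6 0 0 0" --pt "0 0 0 -5 0 0 0" --pt "0 0 0 -2 0 0 0"

```text
time_s: 51.08
tcp_pos: [0.6066, -0.1602, 0.0574]
ee_rot: [[-0.999, -0.033, -0.002], [-0.033, 0.999, -0.0], [0.002, -0.0, -1.0]]
wrist_force: [-5.9, 4.3, 17.4]
gripper_width: 0.005
gripper_force: 8.6
```

Request:
drive_tool --pt "0 0 0 -1 0 0 0" --pt "0 0 0 0 0 0 0"

```text
time_s: 51.25
tcp_pos: [0.6066, -0.1602, 0.0574]
ee_rot: [[-0.999, -0.033, -0.001], [-0.033, 0.999, -0.0], [0.001, -0.0, -1.0]]
wrist_force: [-3.3, 2.1, 10.9]
gripper_width: 0.007
gripper_force: 5.2
```

Home at .0384. Retreat up and clear of the cameras for a final look.

Request:
drive_tool --pt "0 0 0 35 0 0 0" --pt "0 0 0 40 0 0 0" --pt "0 0 0 40 0 0 0" --pt "0 -5 20 40 0 0 0" --pt "0 -10 35 30 0 0 0"

```text
time_s: 51.67
tcp_pos: [0.5947, -0.1124, 0.2376]
ee_rot: [[-1.0, -0.029, 0.004], [-0.029, 1.0, -0.001], [-0.004, -0.001, -1.0]]
wrist_force: [1.2, 1.1, 0.2]
gripper_width: 0.005
gripper_force: 0.0
```

Request:
drive_tool --pt "0 -10 38 0 0 0 0" --pt "0 -10 38 0 0 0 0" --pt "0 -10 38 0 0 0 0" --pt "0 -10 38 0 0 0 0" --pt "0 -10 38 0 0 0 0"

```text
time_s: 52.08
tcp_pos: [0.5424, 0.0806, 0.2341]
ee_rot: [[-0.999, -0.032, -0.001], [-0.032, 0.999, -0.0], [0.001, -0.0, -1.0]]
wrist_force: [1.2, -0.2, 0.2]
gripper_width: 0.005
gripper_force: 0.0
```

Request:
drive_tool --pt "0 -10 38 0 0 0 0" --pt "0 -10 38 0 0 0 0" --pt "0 -10 38 0 0 0 0" --pt "0 0 38 0 0 0 0" --pt "0 0 0 0 0 0 0"

```text
time_s: 52.5
tcp_pos: [0.5132, 0.2366, 0.2339]
ee_rot: [[-0.999, -0.038, 0.001], [-0.038, 0.999, 0.001], [-0.001, 0.001, -1.0]]
wrist_force: [1.0, -0.6, -0.2]
gripper_width: 0.005
gripper_force: 0.0
```

```bash
python3 - <<'E'
from h import *
p=shot("top"); save(p,"end.png"); w=cloud(p)
f=cv2.imread("pics/end.png")[90:320,140:500]; cv2.imwrite("pics/endc.png",cv2.resize(f,None,fx=2.2,fy=2.2,interpolation=cv2.INTER_CUBIC))
for n,x,y in (("clamp rear",.65,.084),("clamp bar",.60,.083),("clamp front",.54,.08),("jaw front",.545,.045),("sq stock",.61,.011),("sq blade",.562,-.03),("shear bows",.645,-.16),("shear blk",.6,-.16)):
    k=np.hypot(w[...,0]-x,w[...,1]-y)<.01; print(n,np.nanpercentile(w[k][:,2],[20,50,90]).round(4))
for n in("glue","mug","tape","shaker","seedbowl","marker"):
    d=masks_of(n,p)
    if d: print(n,round(d[0]["p"],2),np.nanmedian(w[d[0]["region"]],0).round(3))
E
python3 chk.py .487 .026; python3 chk.py .492 -.129
```

```text
clamp rear [0.037  0.0399 0.0444]
clamp bar [0.0376 0.0399 0.0436]
clamp front [0.0362 0.0386 0.0412]
jaw front [0.0339 0.0347 0.039 ]
sq stock [0.0377 0.0396 0.0416]
sq blade [0.0217 0.0247 0.0282]
shear bows [0.02   0.0246 0.0293]
shear blk [0.0347 0.0387 0.044 ]
glue 0.8 [0.764 0.153 0.089]
mug 0.78 [0.282 0.34  0.024]
tape 0.85 [0.708 0.288 0.022]
shaker 0.95 [ 0.773 -0.047  0.069]
seedbowl 0.97 [ 0.257 -0.32   0.02 ]
marker 0.68 [ 0.387 -0.261  0.016]
max z 0.1547
0.095 203 [0.4836 0.0277 0.1017] ((484.7600402832031, 27.37738609313965), (61.209930419921875, 39.82213592529297), 89.0469741821289)
0.135 60 [0.4842 0.029  0.1458] ((483.7646484375, 27.97319793701172), (47.48958206176758, 9.135293960571289), 88.8849868774414)
max z 0.1541
0.095 188 [ 0.4894 -0.127   0.1026] ((489.71783447265625, -128.80018615722656), (61.12049102783203, 36.866600036621094), 88.96110534667969)
0.135 64 [ 0.4891 -0.1282  0.1451] ((488.6770324707031, -127.93061828613281), (50.55251693725586, 11.839344024658203), 88.96664428710938)
```

View pics/endc.png

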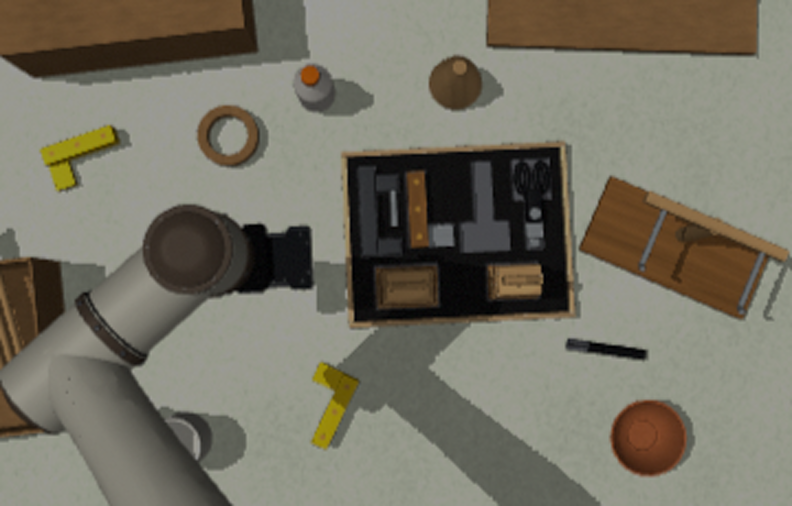

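The tray holds the clamp, square, shears and both baskets, and the mallet recess stays empty. The bystanders I could measure have not moved; the arm partly hides the mug.

```bash
python3 -c "
from h import *
print(finish_job())"
```

```text
the job is handed in; nothing more can be done
None
```

I packed the tray and handed the job in at about 53 s: both baskets stand upright in their recesses, and the clamp, try square and shears are pressed home. The mallet was absent.

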